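# Put the press weights away

## Task

Put the press weights away after a treatment. Carry the steel trough level to the glass jar, lay its lip just inside the jar's mouth while still level and only then tip it, keeping the lip in the mouth, so that every ball goes into the jar and none is spilled; then set the empty trough back down upright on the stone slab and put the lid on the jar. Stand all the press weights in a row on the white tray, each centred on a felt pad of its own and lengthwise along it (any order, pads left over stay empty), and leave the jar standing and the other things on the bench where they are.

Things in the scene. Friction and masses are not known exactly. Their poses are not given: they have to be found in the camera images.
- jar: loose glass storage jar, 0.6 kg, 110 mm high: body 96 mm across up to 68 mm, shoulder, then a straight neck 86 to 110 mm high, 62 mm outside and 54 mm inside. Origin: centre of its underside; z up. Empty at the start; inner floor 6 mm up.
- mouth (a point): centre of the jar's mouth, level with the rim (110 mm above the jar's underside); z up
- pan: loose narrow steel pouring trough, 0.22 kg, on the stone slab, the steel balls in it. Origin: underside; x towards the spout, y across, z up. Trough 31 mm wide outside, 26 inside, x from -58 to +40 mm, walls 38 mm high, floor 3 mm thick; the spout runs on to x = 105 mm (see lip). Balls stay in while it is level and roll out at about 30 to 50 deg of nose-down tilt.
- lip (a point): tip of the trough's down-turned lip, at (105, 0, 8) mm in the pan's frame; axes as the pan. Spout floor (3 mm sheet, side walls 16 mm high): from x = 39 mm rises at 28 deg to 22 mm at x = 75, level to x = 94 (underside 19 mm up), then turns down at 47 deg and ends at x = 105, 10 mm up.
- pan_grip (a point): grip point of the pan's wooden bar handle, at (0, 0, 85) mm in the pan's frame; bar along the pan's x, 90 mm long (x from -58 to +32), 16 mm wide, 14 mm high (78 to 92 mm up), free space 40 mm under it; about over the centre of mass
- slab: fixed cream stone slab, 120 (x) by 220 (y) by 20 mm; origin under its centre, top 20 mm up. The pan starts on it, roughly along its y.
- tray: fixed white enamel tray, 280 (x) by 150 (y) mm, floor 6 mm up, rim 12 mm high; origin under its centre. Four grey felt pads, each 56 (along tray x) by 100 mm (along tray y), lie in a row along its x.
- pad1 (a point): centre of felt pad 1 on the tray floor; at tray x = -96 mm; axes as the tray
- pad2 (a point): centre of felt pad 2 on the tray floor; at tray x = -32 mm; axes as the tray
- pad3 (a point): centre of felt pad 3 on the tray floor; at tray x = 32 mm; axes as the tray
- pad4 (a point): centre of felt pad 4 on the tray floor; at tray x = 96 mm; axes as the tray
- ball1_center (a point): centre of a steel ball weight, 20 mm across, 33 g; starts in the pan (may be absent)
- ball2_center (a point): centre of a steel ball weight, 20 mm across, 33 g; starts in the pan (may be absent)
- ball3_center (a point): centre of a steel ball weight, 20 mm across, 33 g; starts in the pan (may be absent)
- ball4_center (a point): centre of a steel ball weight, 20 mm across, 33 g; starts in the pan (may be absent)
- weight1: loose steel press weight (may be absent), 0.3 to 0.6 kg: block 80 (x) by 44 (y) by 26 mm with a bridge handle on top: wooden bar along x, 68 mm long, 14 mm wide, 44 to 56 mm up (grip it at 50 mm, the gap under the bar is 18 mm). Origin: centre of its underside; x along the block.
- weight2: loose steel press weight (may be absent), 0.3 to 0.6 kg: block 80 (x) by 44 (y) by 26 mm with a bridge handle on top: wooden bar along x, 68 mm long, 14 mm wide, 44 to 56 mm up (grip it at 50 mm, the gap under the bar is 18 mm). Origin: centre of its underside; x along the block.
- weight3: loose steel press weight (may be absent), 0.3 to 0.6 kg: block 80 (x) by 44 (y) by 26 mm with a bridge handle on top: wooden bar along x, 68 mm long, 14 mm wide, 44 to 56 mm up (grip it at 50 mm, the gap under the bar is 18 mm). Origin: centre of its underside; x along the block.
- weight4: loose steel press weight (may be absent), 0.3 to 0.6 kg: block 80 (x) by 44 (y) by 26 mm with a bridge handle on top: wooden bar along x, 68 mm long, 14 mm wide, 44 to 56 mm up (grip it at 50 mm, the gap under the bar is 18 mm). Origin: centre of its underside; x along the block.
- lid: loose wooden lid of the jar, 90 g: plug 42 mm across and 10 mm high below, disc 72 mm across and 8 mm thick on it, then a round knob 20 mm across, 18 to 48 mm up (grip it at 40 mm). Origin: centre of the plug's underside, z up; stands on its plug on the bench. On the jar the plug sits in the mouth (origin 10 mm below the rim) and the disc lies on the rim.
- bone_folder: bystander: white bone folder, 100 (x) by 22 by 8 mm, origin under its centre

How it is judged:
By the outcome, as a careful person would: the job done as asked, in the order asked, and still so for the second after the job is handed in, with the robot touching nothing.
Of ball1, ball2, ball3, ball4 only 2 to 4 are there at a start; the rules pass over those that are not, and their reading is None.
Of weight1, weight2, weight3, weight4 only 2 to 4 are there at a start; the rules pass over those that are not, and their reading is None.
At some moment in a run one of weight1, weight2, weight3, weight4 may be knocked a few centimetres aside while the robot is not near it.
It also fails if it takes over 210 s, if anything falls off the work surface, if the arm or the gripper's body presses on something with over 40 N, if the wrist force passes 120 N, or if a joint passes its speed limit or range.

## Robot

A 6-joint arm with a two-finger parallel gripper is mounted at the origin on the work surface. World frame = base frame: x ahead of the robot, y to its left, z up, the work surface at z = 0. Lengths are in mm, angles in rad, forces in N, time in s.
With the tool pointing down it reaches from about 300 to 775 mm from the base axis. Payload 14.6 kg.
Tool frame: the origin (TCP) lies midway between the tips of the shut fingers; the grasp point (between the pads) lies 19 mm behind it (manip.tcp_to_grasp is the distance from the TCP to the grasp point, in mm); z points along the fingers, x is the direction in which the jaws open and shut, and the axes are right-handed (so a half turn about z gives the same grasp; the last joint's range is limited). The gripper opens to 94 mm and grips with 3 to 60 N. Pads are 16 mm wide; open, the fingers measure 119 mm over their backs; the gripper's body (75 mm by 177 mm) begins 78 mm behind the grasp point.
Start: joints at [-1.3, 0.3, 1.521, -0, 1.321, -0.067], TCP at [182.269, -518.91, 205.446] pointing down, gripper open.
Joint ranges: [-3.03, 3.03], [-0.79, 2.21], [0.23, 2.52], [-1.04, 4.18], [0, 3.07], [-2.55, 2.55]. Speed limits (rad/s): [2.22, 2.22, 2.57, 3.14, 3.14, 3.14].

## Interface

Orientations are given as [roll, pitch, yaw] about the fixed x, y, z axes, in that order (R = Rz(yaw) Ry(pitch) Rx(roll)).
In Python, from cell import manip gives the robot as it stands.
- The arm moves only by the tool arm_command, never from a script. Its argument "steps" is a list of rows, each a list of 3 entries, a list of its own where there are three numbers: the opening, from 0 (shut) to 1 (fully open), then the shift along the tool's x, y, z in cm, then the turn about the tool's z in rad. A call has 1 to 5 rows; each row shifts and turns the commanded pose from where the row before left it, along the tool's axes as they then stand; what a row does not reach is not made up. A row lasts 1/12 s, in which the tool goes at most 41.7 mm and 7.16 degrees, less where a joint would pass 70% of its speed; a pose out of reach is approached as far as the arm can. A call with a gripper value outside its range is refused whole. The fingers move at their own pace and stop on an object; "force" is the grip in N (left out, the last holds). Time passes only in rows, so rows that do not move let the fingers close. It gives the time, the measured TCP pose, the force and the opening at its end, in the units of the state.
- manip.read_state(): the state, without advancing time (a new reading comes with each control period).
- manip.camera(name): name is "scene" or "top" or "wrist"; returns (picture, depth): 480x640x3 uint8, red, green, blue; 480x640 float32, mm along the optical axis (not along the pixel's ray), 0 where there is no reading.
- manip.calibration(name): a dict with "fx", "fy", "cx", "cy" (pixels), "R" (3x3) and "t" (3): a world point X has camera coordinates R X + t; the wrist camera has in their place "tool_from_camera" (4x4, takes a point from camera to tool coordinates, whose origin is the TCP and whose axes are the tool frame's). Camera axes: x right, y down, z forward; pixel columns grow to the right and rows downward; lengths in mm; the calibration is good to about 2 mm. A picture is of the moment at which its call begins: read the wrist's pose just before it. calibration takes no time and is no camera call.
- manip.sign_off(): hands the job in, once; it reports no verdict.
The state is a dict: "clock": time; "joints": joint angles; "qd": joint speeds; "effort": joint torques, N m; "eef_pos": TCP position; "eef_rot": TCP orientation; "wrist_force": force on the tool from outside, world axes, zero at the start; "moment": the same for the moment, N m; "finger_gap": finger opening in mm.
Only numpy, scipy, OpenCV 4.12 (cv2) and the standard library are available. Lean on these libraries where they do the work, as an engineer would, in place of code of your own. Each camera call takes 0.05 s, during which the arm holds its last target.

## Working session

There is one attempt and no reset: what is moved stays moved. The work goes in short steps, Python scripts to look and compute and a tool call to move; the robot and the scene stay as the last step left them, time stands still between calls to the robot, and variables do not carry over. Pictures are saved under pics/ and viewed, and the job is handed in when it is done.

Besides the shell and the picture viewer there is one more tool, called after "Call:" in YAML: its name, and indented under it one key for each argument. arm_command: Moves the arm, as the interface text tells. Its arguments: {"type":"object","properties":{"steps":{"type":"array","items":{"type":"array"}},"force":{"type":"number"}},"required":["steps"]}

```bash
ls -la; mkdir -p pics
cat > h.py <<'E'
import numpy as np,cv2
from cell import manip
def snap(name,fn):
    s=manip.read_state(); im,d=manip.camera(name)
    cv2.imwrite(f'pics/{fn}.png',im[:,:,::-1]); np.savez(f'pics/{fn}.npz',im=im,d=d,pos=s['eef_pos'],rot=s['eef_rot']); return im,d
def cal(name):
    return manip.calibration(name)
def world(name,d,tool=None):
    c=cal(name); v,u=np.mgrid[0:480,0:640]
    P=np.stack([(u-c['cx'])/c['fx']*d,(v-c['cy'])/c['fy']*d,d],-1)
    if name=='wrist':
        from scipy.spatial.transform import Rotation as R
        T=np.array(c['tool_from_camera']); P=P@T[:3,:3].T+T[:3,3]
        return P@R.from_euler('xyz',tool[1]).as_matrix().T+np.array(tool[0])
    return (P-np.array(c['t']))@np.array(c['R'])
E
python3 - <<'E'
from h import *
print(manip.read_state()); print(manip.tcp_to_grasp)
for n in('scene','top','wrist'):
    snap(n,n+'0'); print(n,cal(n))
E
```

```text
total 12
drwxr-xr-x  3 agent agent 4096 Dec  6 07:09 .
drwxr-xr-x 23 root  root  4096 Dec  6 07:09 ..
drwxr-xr-x  2 agent agent 4096 Dec  6 07:09 pics
{'clock': 0.0, 'joints': array([-1.29959243e+00,  3.00460875e-01,  1.52159291e+00,  1.00732519e-05,
        1.32069741e+00, -6.65531546e-02]), 'qd': array([-0.00012602,  0.00066747, -0.00013196, -0.00076879,  0.00091242,
        0.00060479]), 'effort': array([ 6.62401508e-04, -5.31803763e+01, -3.52739775e+01,  7.08385091e-02,
        2.43275869e-02, -9.21829610e-05]), 'eef_pos': array([ 182.20676343, -518.65879993,  204.88693657]), 'eef_rot': array([-3.14150587e+00,  1.15532700e-03, -1.23304172e+00]), 'wrist_force': array([-0.0110721 ,  0.30978256,  0.55046496]), 'moment': array([ 0.03929051,  0.01883769, -0.01442991]), 'finger_gap': 93.93157780986785}
18.8
scene {'fx': 536.3739320087235, 'fy': 536.3739320087235, 'cx': 316.57389376528755, 'cy': 245.29342478705874, 'R': array([[ 0.52520579,  0.85087847, -0.01283423],
       [ 0.5996881 , -0.38077454, -0.70383587],
       [-0.60376573,  0.36196213, -0.71024669]]), 't': array([-280.56649243, -240.56202632, 1411.56690678])}
top {'fx': 575.6137787152636, 'fy': 575.6137787152636, 'cx': 308.0696754221542, 'cy': 237.6479939621416, 'R': array([[-0.01125534, -0.99993205, -0.00303464],
       [-0.99097662,  0.0115598 , -0.13353541],
       [ 0.13356142,  0.00150427, -0.9910394 ]]), 't': array([ -16.32008326,  543.81890712, 1161.70730823])}
wrist {'fx': 403.9451095621068, 'fy': 403.9451095621068, 'cx': 321.7877478538457, 'cy': 240.31520904566509, 'tool_from_camera': array([[ 9.99998909e-01,  1.40798243e-03, -4.47600324e-04,
         1.96379482e-01],
       [-1.22098544e-03,  9.58169822e-01,  2.86197663e-01,
        -8.47610392e+01],
       [ 8.31838404e-04, -2.86196804e-01,  9.58170495e-01,
        -1.78767762e+02],
       [ 0.00000000e+00,  0.00000000e+00,  0.00000000e+00,
         1.00000000e+00]])}
```

View pics/scene0.png

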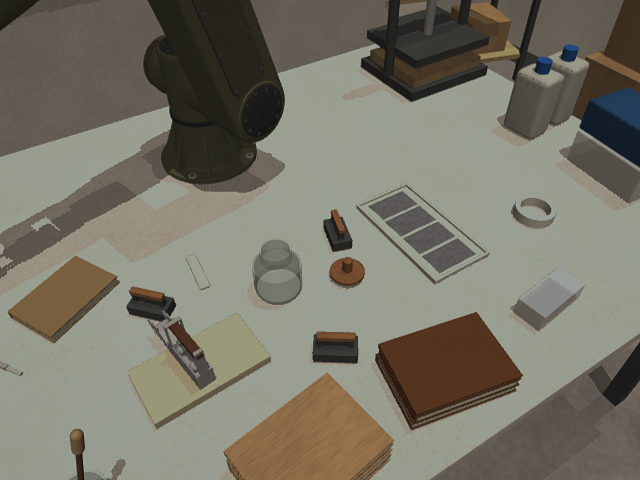

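View pics/top0.png

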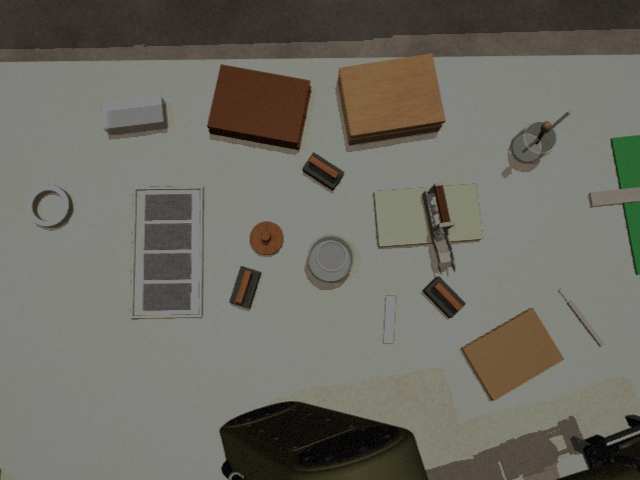

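```bash
cat >> h.py <<'E'
def ray(name,uv,z):
    c=cal(name); R=np.array(c['R']); t=np.array(c['t'])
    d=R.T@np.array([(uv[0]-c['cx'])/c['fx'],(uv[1]-c['cy'])/c['fy'],1.]); o=-R.T@t
    return o+d*(z-o[2])/d[2]
E
python3 - <<'E'
from h import *
z=np.load('pics/top0.npz'); im,d=z['im'],z['d']; W=world('top',d)
hsv=cv2.cvtColor(im,cv2.COLOR_RGB2HSV)
for n,m in dict(orange=(hsv[...,0]<14)&(hsv[...,1]>110)&(hsv[...,2]>60), dark=(hsv[...,2]<75)&(d>0), slab=(hsv[...,0]>20)&(hsv[...,0]<36)&(hsv[...,1]>35)).items():
    k,l,s,c=cv2.connectedComponentsWithStats(m.astype(np.uint8))
    for i in range(1,k):
        if s[i,4]<60 or c[i,1]>400: continue
        p=W[l==i]; ct,sz,a=cv2.minAreaRect(np.argwhere(l==i)[:,::-1].astype(np.float32))
        print(n,s[i],c[i].round(1),'med',np.median(p,0).round(1),'zmax',np.percentile(p[:,2],[5,50,95]).round(1),np.round(sz,1),round(a,1))
x0,y0=380,170
cv2.imwrite('pics/c1.png',cv2.resize(im[165:335,360:500][:,:,::-1],None,fx=4.4,fy=3.5 and 4.4 if 0 else 3.5))
cv2.imwrite('pics/c2.png',cv2.resize(im[140:330,120:370][:,:,::-1],None,fx=3.1,fy=3.1))
E
```

```text
orange [ 208   65  103   78 5760] [259.1 103.5] med [829.1  78.   53.2] zmax [49.3 53.2 57.1] [94.8 63. ] 10.5
orange [309 156  30  22 198] [323.1 166.3] med [690.4 -55.3  56.8] zmax [52.8 56.8 60.6] [32.2  6.4] 33.7
orange [436 186  13  36 188] [442.2 202.8] med [ 600.3 -286.5  113. ] zmax [109.4 113.  116.4] [35.7  6.4] 77.5
orange [250 222  33  33 828] [266.1 237.9] med [545.9  65.8  19.1] zmax [15.1 19.1 48. ] [32. 32.] 90.0
orange [235 270  16  33 228] [242.7 286.1] med [443.5 110.5  56.5] zmax [28.2 56.5 60.8] [ 7.  33.2] 18.4
orange [434 283  28  27 222] [448.1 296.2] med [ 418.8 -303.6   56.4] zmax [52.8 56.4 59.9] [34.   6.5] 46.5
dark [    0     0   640    52 25463] [288.8  20. ] med [1450.8   90.7 -748. ] zmax [-757.2 -748.  -739. ] [ 51. 639.] 90.0
dark [208  85 103  65 882] [264.5 132.5] med [766.3  65.4  28.3] zmax [ 2.8 28.3 54.2] [ 55.4 110.1] 67.7
dark [107 103  61  32 457] [140.3 126.2] med [789.5 335.3  24.5] zmax [ 4.3 24.5 42.4] [23.1 63.6] 65.2
dark [529 113  39  34 196] [544.8 131. ] med [ 739.4 -498.9  121.1] zmax [ 21.4 121.1 195.6] [11.2 50.3] 47.0
dark [347
[... 1754 characters left out ...]
e-01] zmax [-2.   0.6  4.8] [ 5.  30.5] 12.1
slab [ 443  184   39   58 1716] [463.1 212.2] med [ 596.6 -351.9   21. ] zmax [17.  21.  25.9] [56.6 36. ] 87.4
slab [ 374  187   57   60 2044] [402.1 216.3] med [ 588.8 -223.9   20.9] zmax [16.5 20.9 24.8] [56.4 56.5] 85.9
slab [ 33 196  10  20  60] [ 37.2 205. ] med [624.8 559.4   9.6] zmax [-1.2  9.6 21.3] [ 8.1 19.4] 10.3
slab [434 369  15  30 151] [440.6 384.7] med [ 238.9 -294.     0.5] zmax [-2.9  0.5  4.2] [28.5 13.2] 84.6
slab [595 377  41  29 430] [617.9 390.5] med [ 2.231e+02 -6.612e+02  6.000e-01] zmax [-3.6  0.6  4.2] [28. 40.] 90.0
slab [310 383  39  16 207] [327.9 391.2] med [227.7 -60.    0.6] zmax [-3.3  0.6  4.2] [13.  39.2] 82.9
```

View pics/c1.png

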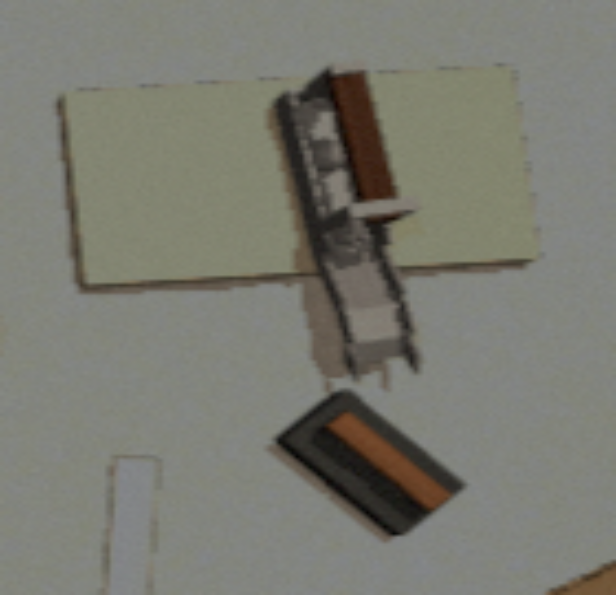

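View pics/c2.png

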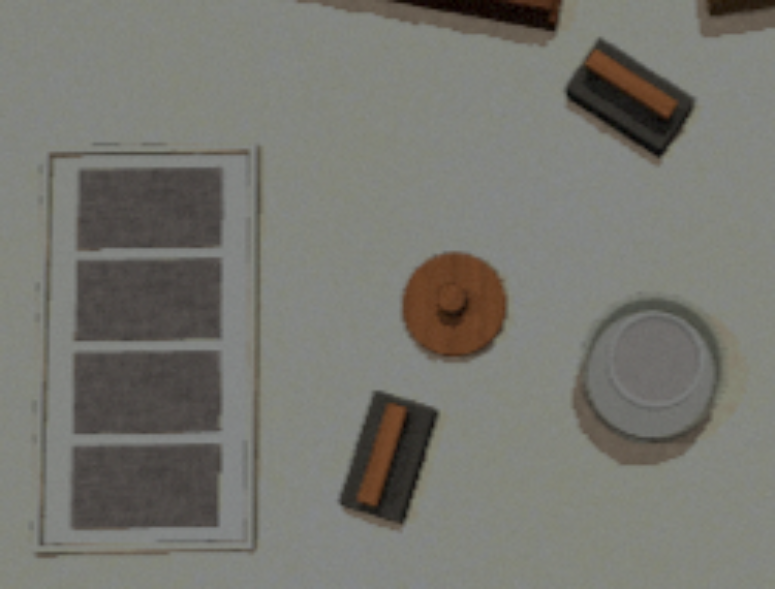

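Run:
```python
from h import *
z=np.load('pics/top0.npz'); im,d=z['im'],z['d']
hsv=cv2.cvtColor(im,cv2.COLOR_RGB2HSV)
m=((hsv[...,0]<14)&(hsv[...,1]>110)&(hsv[...,2]>60)).astype(np.uint8)
k,l,s,c=cv2.connectedComponentsWithStats(m)
def bar(i,zz,lab):
    q=np.argwhere(l==i)[:,::-1].astype(np.float32)
    P=np.array([ray('top',u,zz)[:2] for u in q],np.float32)
    ct,sz,a=cv2.minAreaRect(P); mu=P.mean(0); w,v=np.linalg.eigh(np.cov(P.T)); ax=v[:,1]
    print(lab,'ctr',np.round(ct,1),'mean',mu.round(1),np.round(sz,1),'yaw',round(np.arctan2(ax[1],ax[0]),3))
for i in range(1,k):
    if 150<s[i,4]<260 and c[i,1]<400: bar(i,112 if abs(c[i,0]-442)<5 and c[i,1]<210 else 56,c[i].round())
    if 700<s[i,4]<900: print('lid', ray('top',c[i],18).round(1))
g=cv2.cvtColor(im,cv2.COLOR_RGB2GRAY)
for lo,hi,zz,nm in ((13,20,110,'rim'),(20,28,60,'body')):
    C=cv2.HoughCircles(cv2.resize(g[210:310,280:380],None,fx=4,fy=4,interpolation=cv2.INTER_CUBIC),cv2.HOUGH_GRADIENT,1,20,param1=60,param2=25,minRadius=lo*4,maxRadius=hi*4)
    if C is not None:
        for q in C[0][:3]: uv=q[:2]/4+[280,210]; print(nm,uv,q[2]/4,ray('top',uv,zz).round(1), 'r mm',q[2]/4*1050/575)
# knob
kn=(d>0)&(world('top',d)[...,2]>40); kn[:220]=0;kn[260:]=0;kn[:,:250]=0;kn[:,285:]=0
q=np.argwhere(kn)[:,::-1].mean(0); print('knob',q,ray('top',q,48).round(1),kn.sum())
# felt pads
f=(hsv[...,2]<110)&(hsv[...,2]>40); f=f.astype(np.uint8); f[:,:130]=0; f[:,205:]=0; f[:185]=0; f[320:]=0
f=cv2.morphologyEx(f,cv2.MORPH_CLOSE,np.ones((3,3)));f=cv2.morphologyEx(f,cv2.MORPH_OPEN,np.ones((7,7)))
k2,l2,s2,c2=cv2.connectedComponentsWithStats(f)
for i in range(1,k2): 
    P=np.array([ray('top',u,7)[:2] for u in np.argwhere(l2==i)[:,::-1]],np.float32); ct,sz,a=cv2.minAreaRect(P)
    print('pad',s2[i],ct,sz,a)
print(np.array(cal('top')['R']).T@-np.array(cal('top')['t']))
for p in np.array([[470-360,0]]): pass
# slab corners from c1 px
for u,v in ((62,95),(512,68),(540,258),(82,285)):
    print('slab',ray('top',(u/4.4+360,v/3.5+165),20).round(1))
```

```text
[323. 166.] ctr [690.6 -55.6] mean [690.5 -55.6] [67.5 13.6] yaw 0.957
[442. 203.] ctr [ 597.7 -287.2] mean [ 599.5 -286.8] [70.8 12.7] yaw -2.986
lid [546.7  66.2  18. ]
[243. 286.] ctr [443.7 111. ] mean [443.5 110.9] [14.2 66.8] yaw 2.833
[448. 296.] ctr [ 418.9 -303.6] mean [ 418.5 -303.7] [67.3 13.4] yaw -2.388
rim [331.625 255.625] 15.475 [497.9 -68.1 110. ] r mm 28.258696
body [330.125 258.625] 22.35 [496.9 -66.9  60. ] r mm 40.81304
body [331.375 264.125] 27.85 [485.7 -69.2  60. ] r mm 50.85652
knob [265.53333333 235.81333333] [546.9  65.1  48. ] 75
pad [ 145  194   47   27 1228] (618.74658203125, 278.0665283203125) (57.20555877685547, 99.27940368652344) 0.8537821173667908Traceback (most recent call last):
  File "<stdin>", line 27, in <module>
  File "h.py", line 17, in ray
    c=cal(name); R=np.array(c['R']); t=np.array(c['t'])
  File "h.py", line 7, in cal
    return manip.calibration(name)
           ~~~~~~~~~~~~~~~~~^^^^^^
ValueError: time passes only in moves, steps and waits
```

Run:
```python
s=open('h.py').read()
s=s.replace("    return manip.calibration(name)","""    import os,pickle
    f=f'pics/cal_{name}.pkl'
    if not os.path.exists(f): pickle.dump(manip.calibration(name),open(f,'wb'))
    if name not in _C: _C[name]=pickle.load(open(f,'rb'))
    return _C[name]
_C={}""")
open('h.py','w').write(s)
from h import *
for n in('scene','top','wrist'): cal(n)
z=np.load('pics/top0.npz'); im,d=z['im'],z['d']
hsv=cv2.cvtColor(im,cv2.COLOR_RGB2HSV)
f=(hsv[...,2]<110)&(hsv[...,2]>40); f=f.astype(np.uint8); f[:,:130]=0; f[:,205:]=0; f[:185]=0; f[320:]=0
f=cv2.morphologyEx(f,cv2.MORPH_CLOSE,np.ones((3,3)));f=cv2.morphologyEx(f,cv2.MORPH_OPEN,np.ones((7,7)))
k2,l2,s2,c2=cv2.connectedComponentsWithStats(f)
for i in range(1,k2): 
    P=np.array([ray('top',u,7)[:2] for u in np.argwhere(l2==i)[:,::-1]],np.float32); ct,sz,a=cv2.minAreaRect(P)
    print('pad',s2[i],np.round(ct,1),np.round(sz,1),a)
for u,v in ((62,95),(512,68),(540,258),(82,285)):
    print('slab',ray('top',(u/4.4+360,v/3.5+165),20).round(1))
print(manip.read_state()['clock'])
```

```text
pad [ 145  194   47   27 1228] [618.7 278.1] [57.2 99.3] 0.8537821173667908
pad [ 144  223   48   27 1243] [554.7 277.5] [100.4  56.1] 89.33514404296875
pad [ 144  253   48   27 1272] [490.5 276.6] [101.1  55.3] 89.34425354003906
pad [ 143  283   49   28 1313] [426.1 276.6] [101.8  56.6] 89.35354614257812
slab [ 642.1 -164.4   20. ]
slab [ 656.3 -383.1   20. ]
slab [ 539.3 -390.6   20. ]
slab [ 525.4 -170.9   20. ]
0.15
```

```bash
cat > go.py <<'E'
import sys,numpy as np
from cell import manip
# usage: go.py x y z [yaw]  (target TCP world) prints tool shift cm in current yaw(after turn), and turn
s=manip.read_state(); p=np.array(s['eef_pos']); yaw=s['eef_rot'][2]
a=[float(v) for v in sys.argv[1:]]
t=np.array(a[:3]); d=t-p
turn=0
if len(a)>3:
    turn=-((a[3]-yaw+np.pi/2)%np.pi-np.pi/2) 
y2=yaw-turn
def T(y): return np.round(np.array([d[0]*np.cos(y)+d[1]*np.sin(y), d[0]*np.sin(y)-d[1]*np.cos(y), -d[2]])/10,2)
print('now',p.round(1),'yaw',round(yaw,3),'gap',round(s['finger_gap'],1),'F',np.round(s['wrist_force'],1),'t',round(s['clock'],2),'rot',np.round(s['eef_rot'],3))
print('turn',round(turn,3),'shift before turn',T(yaw),'shift after turn',T(y2),'rows',round(np.linalg.norm(d)/41,1))
E
python3 go.py 595 -285 280 -1.415
```

```text
now [ 182.2 -518.7  205.1] yaw -1.233 gap 94.4 F [-0.  -0.5  0.1] t 0.15 rot [-3.142e+00  1.000e-03 -1.233e+00]
turn 0.182 shift before turn [ -8.37 -46.69  -7.49] shift after turn [-16.69 -44.4   -7.49] rows 11.7
```

Call:
arm_command:
  steps:
    - [1, [0, 0, -2.5], 0.09]
    - [1, [0, 0, -2.5], 0.092]
    - [1, [0, 0, -2.5], 0]
    - [1, [-1.3, -3.4, 0], 0]
    - [1, [-1.3, -3.4, 0], 0]

```text
clock: 0.57
eef_pos: [245.3, -483.0, 281.5]
eef_rot: [-3.141, -0.002, -1.418]
wrist_force: [0.2, -1.3, -0.9]
finger_gap: 93.9
```

Call:
arm_command:
  steps:
    - [1, [-1.3, -3.4, 0], 0]
    - [1, [-1.3, -3.4, 0], 0]
    - [1, [-1.3, -3.4, 0], 0]
    - [1, [-1.3, -3.4, 0], 0]
    - [1, [-1.3, -3.4, 0], 0]

```text
clock: 0.98
eef_pos: [404.6, -390.8, 280.3]
eef_rot: [3.141, 0.0, -1.415]
wrist_force: [-0.1, -1.0, 0.1]
finger_gap: 93.9
```

Call:
arm_command:
  steps:
    - [1, [-1.3, -3.4, 0], 0]
    - [1, [-1.3, -3.4, 0], 0]
    - [1, [-1.3, -3.4, 0], 0]
    - [1, [-1.3, -3.4, 0], 0]
    - [1, [-1.3, -3.4, 0], 0]

```text
clock: 1.4
eef_pos: [562.5, -300.2, 280.2]
eef_rot: [3.141, 0.0, -1.415]
wrist_force: [-0.1, -1.0, -0.1]
finger_gap: 93.7
```

Call:
arm_command:
  steps:
    - [1, [-1.0, -2.8, 0], 0]
    - [1, [0, 0, 0], 0]
    - [1, [0, 0, 0], 0]

```text
clock: 1.65
eef_pos: [587.9, -286.3, 279.3]
eef_rot: [3.14, 0.001, -1.413]
wrist_force: [-0.2, -0.9, 0.2]
finger_gap: 94.1
```

Run:
```python
from h import *
im,d=snap('wrist','w1'); print(manip.read_state()['eef_pos'])
```

```text
[ 587.14634096 -287.1612757   279.80591076]
```

View pics/w1.png

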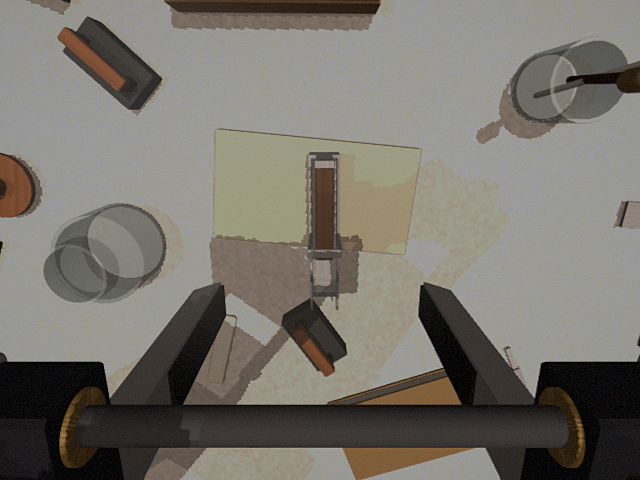

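Run:
```python
from h import *
z=np.load('pics/w1.npz'); im,d=z['im'],z['d']
cv2.imwrite('pics/w1c.png',cv2.resize(im[140:320,270:380][:,:,::-1],None,fx=3.2,fy=3.2,interpolation=cv2.INTER_CUBIC))
W=world('wrist',d,(z['pos'],z['rot']))
hsv=cv2.cvtColor(im,cv2.COLOR_RGB2HSV)
m=(W[...,2]>100)&(W[...,2]<125)&(d>0); m[:140]=0;m[265:]=0;m[:,:290]=0;m[:,360:]=0
P=W[m]; mu=P.mean(0); ct,sz,a=cv2.minAreaRect(P[:,:2].astype(np.float32)); print(len(P),mu.round(1),np.median(P[:,2]),ct,sz,a)
w,v=np.linalg.eigh(np.cov(P[:,:2].T)); print(v[:,1],np.arctan2(v[1,1],v[0,1]))
ys,xs=np.where(m); print(xs.min(),xs.max(),ys.min(),ys.max())
# profile along image col 325
for r in range(150,300,6): print(r,W[r,325].round(0),im[r,325])
# slab depth around; balls: low z inside trough
```

```text
1978 [ 594.2 -286.8  111.7] 111.62308557100314 (595.57421875, -286.81756591796875) (89.2927474975586, 31.016996383666992) 9.08230209350586
[-0.98725445 -0.1591498 ] -2.9817632402526084
307 341 159 259
150 [ 641. -281.   20.] [158 158 133]
156 [ 640. -281.   73.] [79 75 69]
162 [ 638. -281.  115.] [157 146 138]
168 [ 633. -282.  111.] [77 61 51]
174 [ 628. -283.  112.] [87 62 46]
180 [ 623. -283.  112.] [84 58 40]
186 [ 618. -284.  111.] [85 57 42]
192 [ 613. -285.  112.] [91 60 47]
198 [ 608. -286.  112.] [79 58 42]
204 [ 602. -287.  112.] [75 50 41]
210 [ 597. -288.  112.] [77 53 40]
216 [ 592. -288.  111.] [74 50 37]
222 [ 586. -289.  112.] [73 51 37]
228 [ 581. -290.  112.] [76 54 39]
234 [ 575. -291.  111.] [75 53 36]
240 [ 570. -292.  111.] [67 42 28]
246 [ 564. -293.  111.] [74 49 37]
252 [ 559. -294.  112.] [108  99  96]
258 [ 553. -295.  111.] [47 31 28]
264 [ 520. -301.   35.] [149 136 130]
270 [ 514. -302.   38.] [150 140 131]
276 [ 508. -302.   41.] [150 137 133]
282 [ 501. -304.   41.] [148 137 130]
288 [ 494. -305.   41.] [77 69 67]
294 [ 485. -306.   37.] [65 57 52]
```

View pics/w1c.png

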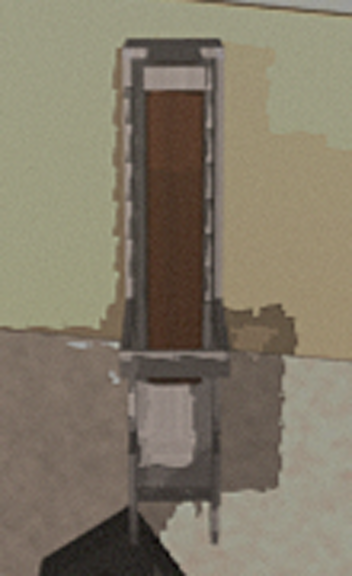

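```bash
python3 go.py 626 -282 86 -1.411
```

```text
now [ 587.1 -287.2  279.8] yaw -1.414 gap 94.0 F [-0.6 -0.3  0.8] t 1.7 rot [ 3.141  0.    -1.414]
turn -0.003 shift before turn [ 0.1  -3.92 19.38] shift after turn [ 0.11 -3.92 19.38] rows 4.8
```

Call:
arm_command:
  steps:
    - [0.5, [0.1, -3.9, 0], 0]
    - [0.5, [0, 0, 4.0], 0]
    - [0.5, [0, 0, 4.0], 0]
    - [0.5, [0, 0, 4.0], 0]
    - [0.5, [0, 0, 4.0], 0]

```text
clock: 2.12
eef_pos: [624.7, -283.2, 119.0]
eef_rot: [-3.141, -0.0, -1.416]
wrist_force: [1.0, 0.3, -1.1]
finger_gap: 64.0
```

Call:
arm_command:
  steps:
    - [0.5, [0, 0, 2.0], 0]
    - [0.5, [0, 0, 1.4], 0]
    - [0.5, [0, 0, 0], 0]
    - [0.5, [0, 0, 0], 0]

```text
clock: 2.45
eef_pos: [625.8, -283.0, 87.6]
eef_rot: [-3.141, -0.001, -1.416]
wrist_force: [0.1, -0.3, 0.1]
finger_gap: 47.0
```

```bash
python3 go.py 626 -282 86 -1.411
```

```text
now [ 625.8 -283.    87.6] yaw -1.416 gap 47.0 F [ 0.1 -0.3  0.1] t 2.45 rot [-3.141e+00 -1.000e-03 -1.416e+00]
turn -0.005 shift before turn [-0.1  -0.03  0.16] shift after turn [-0.1  -0.03  0.16] rows 0.0
```

Call:
arm_command:
  steps:
    - [0, [-0.1, 0, 0.15], 0]
    - [0, [0, 0, 0], 0]
    - [0, [0, 0, 0], 0]
    - [0, [0, 0, 0], 0]
    - [0, [0, 0, 0], 0]
  force: 60

```text
clock: 2.87
eef_pos: [625.9, -281.3, 85.5]
eef_rot: [-3.141, -0.001, -1.415]
wrist_force: [-0.1, -1.5, 0.4]
finger_gap: 17.2
```

Call:
arm_command:
  steps:
    - [0, [0, 0, 0], 0]
    - [0, [0, 0, 0], 0]

```text
clock: 3.03
eef_pos: [626.0, -281.5, 85.4]
eef_rot: [-3.141, -0.001, -1.415]
wrist_force: [-0.1, -1.2, 3.5]
finger_gap: 15.6
```

Call:
arm_command:
  steps:
    - [0, [0, 0, -0.2], 0]
    - [0, [0, 0, -0.4], 0]
    - [0, [0, 0, -0.6], 0]
    - [0, [0, 0, -0.6], 0]
    - [0, [0, 0, 0], 0]

```text
clock: 3.45
eef_pos: [626.3, -281.4, 104.7]
eef_rot: [-3.14, -0.001, -1.415]
wrist_force: [-0.2, 0.0, -3.1]
finger_gap: 15.8
```

Run:
```python
from h import *
im,d=snap('scene','s1'); cv2.imwrite('pics/s1c.png',cv2.resize(im[280:440,90:290][:,:,::-1],None,fx=4,fy=3.7))
s=manip.read_state(); print(s['eef_pos'],s['wrist_force'],s['moment'],s['finger_gap'])
```

```text
[ 626.09883528 -281.35989766  103.95847095] [ 0.74674101  0.85436703 -2.57249346] [ 0.00320992 -0.14893968  0.04674414] 15.603276708887824
```

View pics/s1c.png

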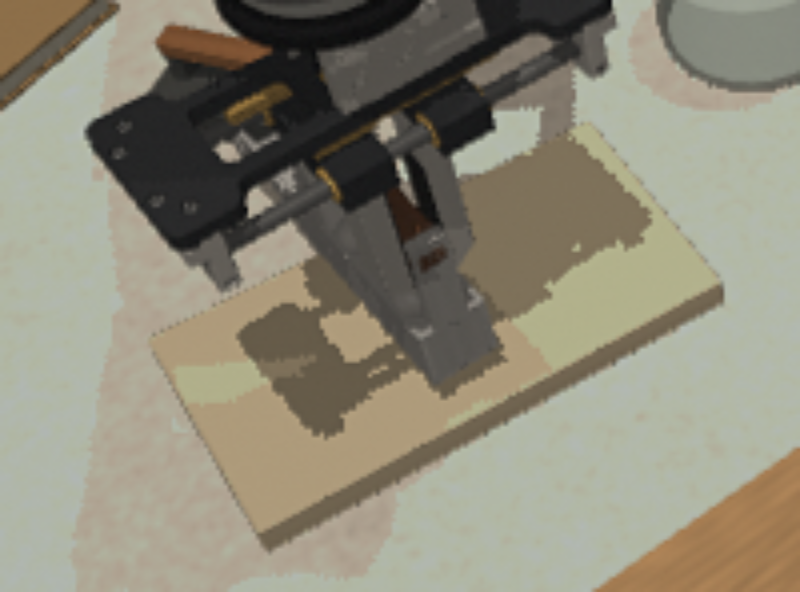

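Run:
```python
from h import *
im,d=snap('wrist','w2');snap('top','t2')
im2=np.load('pics/t2.npz')['im']
cv2.imwrite('pics/t2c.png',np.hstack([cv2.resize(im[:,:,::-1],(400,300)),cv2.resize(im2[150:300,340:540][:,:,::-1],(400,300))]))
```

```text
(no output)
```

View pics/t2c.png

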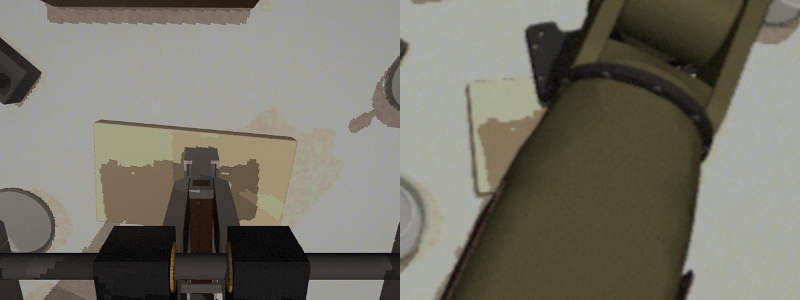

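```bash
cat >> h.py <<'E'
def panprof(fn,o,yaw,grip=-44):
    # points in pan-aligned vertical frame: s along dir from grip point pos o(world xyz of grip)
    z=np.load(f'pics/{fn}.npz'); W=world('scene',z['d']); D=W-np.array(o)
    u=np.array([np.cos(yaw),np.sin(yaw)]); s=D[...,0]*u[0]+D[...,1]*u[1]; n=-D[...,0]*u[1]+D[...,1]*u[0]
    ok=(z['d']>0)&(abs(n)<19)&(s>-60)&(s<170)&(D[...,2]<5)&(D[...,2]>-190)
    return s[ok],n[ok],D[...,2][ok],np.argwhere(ok)
E
python3 - <<'E'
from h import *
s,n,z,_=panprof('s1',(626.1,-281.4,123),-2.986)
print('expect trough top edge -47, base -85, slab -103')
for a in range(-20,155,8):
    m=(s>=a)&(s<a+8)
    if m.sum(): print(a,m.sum(),np.percentile(z[m],[2,25,50,75,98]).round(0), 'n',np.percentile(n[m],[2,98]).round(0))
E
```

```text
expect trough top edge -47, base -85, slab -103
-20 520 [-105.  -77.  -56.  -30.    1.] n [-15.  17.]
-12 250 [-106. -102.  -45.   -8.    4.] n [-17.  18.]
-4 75 [-105. -103.  -82.  -51.  -44.] n [-18.  18.]
4 37 [-104. -101.  -72.  -53.  -45.] n [ 7. 19.]
12 77 [-104.  -81.  -69.  -64.  -45.] n [ 2. 18.]
20 47 [-105. -102.  -68.  -61.  -46.] n [ 7. 19.]
28 36 [-105. -102.  -68.  -51.  -43.] n [15. 18.]
36 36 [-106. -102.  -73.  -55.  -46.] n [15. 18.]
44 38 [-105. -101.  -72.  -52.  -46.] n [ 8. 18.]
52 34 [-105. -103.  -71.  -53.  -45.] n [ 8. 19.]
60 72 [-104.  -75.  -65.  -44.   -5.] n [ 7. 18.]
68 51 [-104.  -77.  -65.  -54.  -10.] n [ 5. 18.]
76 25 [-106. -102.  -77.  -63.  -51.] n [15. 19.]
84 35 [-106. -101.  -79.  -77.  -63.] n [ 0. 19.]
92 26 [-103.  -78.  -77.  -75.  -58.] n [-1. 18.]
100 16 [-67. -58. -55. -53. -51.] n [ 6. 18.]
108 34 [-125. -122.  -68.  -66.  -63.] n [ 6. 18.]
116 19 [-125. -124. -123. -122.  -45.] n [11. 19.]
124 25 [-126. -124. -123.  -56.  -45.] n [10. 18.]
132 22 [-126. -123.  -64.  -57.  -46.] n [ 5. 18.]
140 10 [-75. -70. -65. -63. -59.] n [ 3. 18.]
148 20 [-126. -124. -123. -121.  -64.] n [ 9. 19.]
```

Call:
arm_command:
  steps:
    - [0, [0, 0, -1.0], 0]
    - [0, [0, 0, -1.5], 0]
    - [0, [0, 0, -2.0], 0]
    - [0, [0, 0, -2.0], 0]
    - [0, [0, 0, -1.5], 0]

```text
clock: 4.02
eef_pos: [626.0, -281.3, 185.4]
eef_rot: [-3.14, -0.001, -1.415]
wrist_force: [-0.7, 0.1, -2.2]
finger_gap: 15.4
```

```bash
python3 go.py 651.7 -43.4 184
```

```text
now [ 626.  -281.3  185.4] yaw -1.415 gap 15.4 F [-0.7  0.1 -2.2] t 4.02 rot [-3.140e+00 -1.000e-03 -1.415e+00]
turn 0 shift before turn [-23.1   -6.23   0.14] shift after turn [-23.1   -6.23   0.14] rows 5.8
```

Call:
arm_command:
  steps:
    - [0, [-0.5, -0.13, 0], 0]
    - [0, [-1.0, -0.27, 0], 0]
    - [0, [-1.5, -0.4, 0], 0]
    - [0, [-2.0, -0.54, 0], 0]
    - [0, [-2.0, -0.54, 0], 0]

```text
clock: 4.43
eef_pos: [633.0, -206.9, 181.3]
eef_rot: [3.14, 0.001, -1.415]
wrist_force: [0.1, -0.2, -3.1]
finger_gap: 15.5
```

Call:
arm_command:
  steps:
    - [0, [-2.0, -0.54, 0], 0]
    - [0, [-2.0, -0.54, 0], 0]
    - [0, [-2.0, -0.54, 0], 0]
    - [0, [-2.0, -0.54, 0], 0]
    - [0, [-2.0, -0.54, 0], 0]

```text
clock: 4.85
eef_pos: [644.0, -103.4, 181.4]
eef_rot: [3.139, 0.001, -1.414]
wrist_force: [0.8, -0.4, -2.8]
finger_gap: 15.1
```

Call:
arm_command:
  steps:
    - [0, [-2.0, -0.54, 0], 0]
    - [0, [-1.8, -0.49, 0], 0]
    - [0, [-1.2, -0.33, 0], 0]
    - [0, [-0.8, -0.22, 0], 0]
    - [0, [-0.3, -0.1, 0], 0]

```text
clock: 5.27
eef_pos: [651.5, -41.6, 182.3]
eef_rot: [3.141, 0.0, -1.414]
wrist_force: [0.2, 0.2, -2.9]
finger_gap: 15.5
```

Call:
arm_command:
  steps:
    - [0, [0, 0, 0], 0]
    - [0, [0, 0, 0], 0]
    - [0, [0, 0, 0], 0]

```text
clock: 5.52
eef_pos: [651.7, -44.1, 182.8]
eef_rot: [3.141, -0.0, -1.416]
wrist_force: [-0.8, -0.2, -1.8]
finger_gap: 15.6
```

```bash
python3 go.py 651.7 -43.4 184
python3 - <<'E'
from h import *
im,d=snap('scene','s2'); cv2.imwrite('pics/s2c.png',cv2.resize(im[130:330,200:420][:,:,::-1],None,fx=3.3,fy=3))
im,d=snap('top','t3'); cv2.imwrite('pics/t3c.png',cv2.resize(im[140:310,240:440][:,:,::-1],None,fx=3.3,fy=3.3))
E
```

```text
now [651.7 -44.1 182.8] yaw -1.416 gap 15.6 F [-0.8 -0.2 -1.8] t 5.52 rot [ 3.141 -0.    -1.416]
turn 0 shift before turn [-0.07 -0.02 -0.12] shift after turn [-0.07 -0.02 -0.12] rows 0.0
```

View pics/s2c.png

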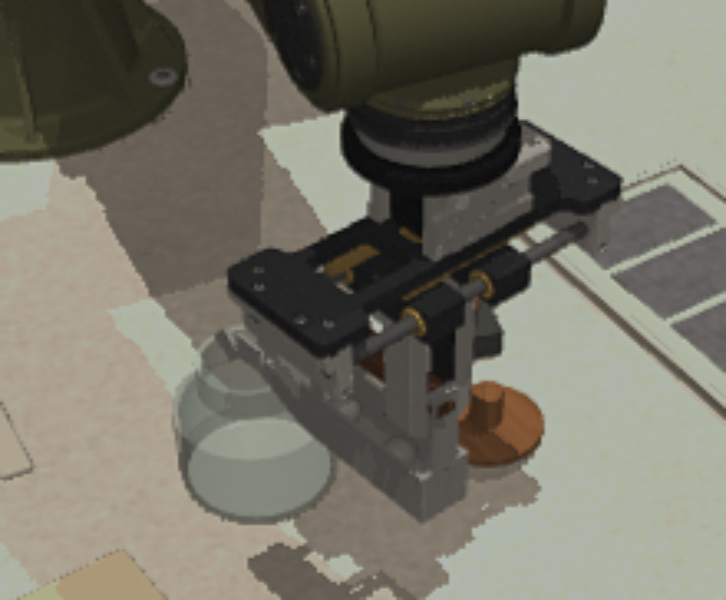

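View pics/t3c.png

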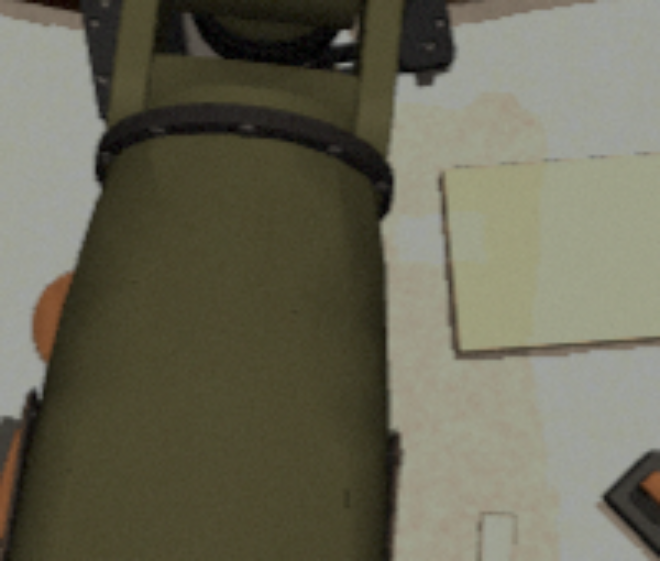

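Call:
arm_command:
  steps:
    - [0, [0, 0, 0.8], 0]
    - [0, [0, 0, 0.8], 0]
    - [0, [0, 0, 0.5], 0]
    - [0, [0, 0, 0.3], 0]
    - [0, [0, 0, 0], 0]

```text
clock: 6.03
eef_pos: [651.4, -43.3, 157.7]
eef_rot: [3.14, 0.0, -1.415]
wrist_force: [0.5, 0.8, -2.2]
finger_gap: 15.5
```

```bash
python3 go.py 651.7 -43.4 157
python3 - <<'E'
from h import *
im,d=snap('scene','s3'); cv2.imwrite('pics/s3c.png',cv2.resize(im[200:320,230:370][:,:,::-1],None,fx=5,fy=5))
s,n,z,_=panprof('s3',(651.7,-43.4,177),-2.986)
for a in range(-20,170,8):
    m=(s>=a)&(s<a+8)
    if m.sum(): print(a,m.sum(),np.percentile(z[m],[2,25,50,75,98]).round(0), 'n',np.percentile(n[m],[2,98]).round(0))
E
```

```text
now [651.4 -43.3 157.7] yaw -1.415 gap 15.5 F [ 0.5  0.8 -2.2] t 6.03 rot [ 3.14   0.    -1.415]
turn 0 shift before turn [ 0.02 -0.03  0.07] shift after turn [ 0.02 -0.03  0.07] rows 0.0
-20 299 [-83. -67. -51. -26.   1.] n [-13.  17.]
-12 215 [-84. -56. -28.  -7.   4.] n [-17.  18.]
-4 60 [-178.  -85.  -70.  -55.  -45.] n [-18.  18.]
4 83 [-179. -177.  -78.  -61.  -46.] n [-17.  18.]
12 138 [-179. -176.  -81.  -67.  -48.] n [-18.  18.]
20 162 [-180. -177.  -71.  -63.    2.] n [-17.  18.]
28 146 [-181. -178.  -83.  -62.    3.] n [-17.  18.]
36 121 [-181. -178. -176.  -69.  -21.] n [-16.  18.]
44 151 [-180. -177.  -84.  -70.  -47.] n [-17.  18.]
52 165 [-180. -177.  -80.  -62.  -46.] n [-18.  18.]
60 198 [-179. -176.  -73.  -62.  -45.] n [-17.  18.]
68 127 [-180. -177. -174.  -63.  -44.] n [-17.  19.]
76 105 [-179. -178. -175.  -69.  -47.] n [-17.  18.]
84 92 [-180. -178. -176.  -76.  -53.] n [-17.  18.]
92 88 [-180. -178. -177.  -72.  -56.] n [-18.  19.]
100 169 [-180. -176. -149. -115.  -54.] n [-16.  18.]
108 298 [-179. -164. -142. -111.  -53.] n [-17.  19.]
116 61 [-105. -101.  -97.  -62.  -48.] n [ 6. 19.]
124 92 [-98. -91. -80. -64. -48.] n [ 6. 19.]
132 28 [-93. -64. -61. -51. -46.] n [ 5. 19.]
140 16 [-75. -68. -62. -59. -57.] n [15. 18.]
148 21 [-73. -68. -64. -58. -53.] n [16. 18.]
156 5 [-66. -66. -63. -62. -61.] n [17. 19.]
```

View pics/s3c.png

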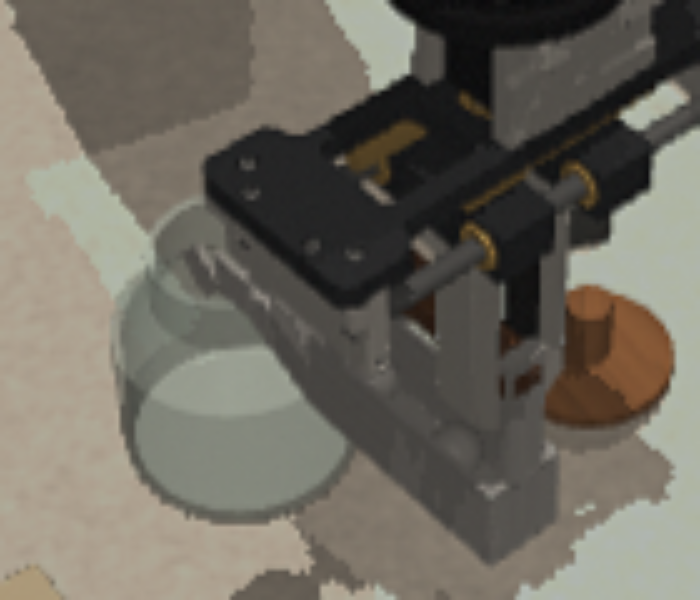

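Call:
arm_command:
  steps:
    - [0, [0, 0, 0.1], 0]
    - [0, [0, 0, 0.05], 0]
    - [0, [0, 0, 0], 0]
  force: 12

```text
clock: 6.33
eef_pos: [652.0, -43.3, 157.9]
eef_rot: [-3.141, -0.0, -1.415]
wrist_force: [0.6, 0.0, -0.0]
finger_gap: 15.8
```

```bash
cat > st.py <<'E'
from cell import manip
s=manip.read_state(); print(s['eef_pos'].round(1),s['wrist_force'].round(2),s['moment'].round(3),round(s['finger_gap'],1),round(s['clock'],2))
E
python3 st.py
```

```text
[652.  -43.3 157.9] [ 0.62  0.05 -0.01] [ 0.02  -0.057  0.037] 15.8 6.33
```

Call:
arm_command:
  steps:
    - [0, [0, 0, 0], 0]
    - [0, [0, 0.2, -0.4], 0]
    - [0, [0, 0.2, -0.4], 0]
    - [0, [0, 0.25, -0.4], 0]
    - [0, [0, 0, 0], 0]
  force: 6

```text
clock: 6.75
eef_pos: [645.2, -44.5, 170.7]
eef_rot: [-3.14, -0.0, -1.415]
wrist_force: [0.8, 0.2, -1.6]
finger_gap: 15.8
```

```bash
python3 st.py
cat > look.py <<'E'
import sys
from h import *
fn=sys.argv[1]
im,d=snap('scene',fn); cv2.imwrite(f'pics/{fn}c.png',cv2.resize(im[160:320,220:400][:,:,::-1],None,fx=4,fy=3.7))
E
python3 look.py s4
```

```text
[645.2 -44.5 170.7] [ 0.77  0.21 -1.64] [ 0.053  0.026 -0.009] 15.8 6.75
```

View pics/s4c.png

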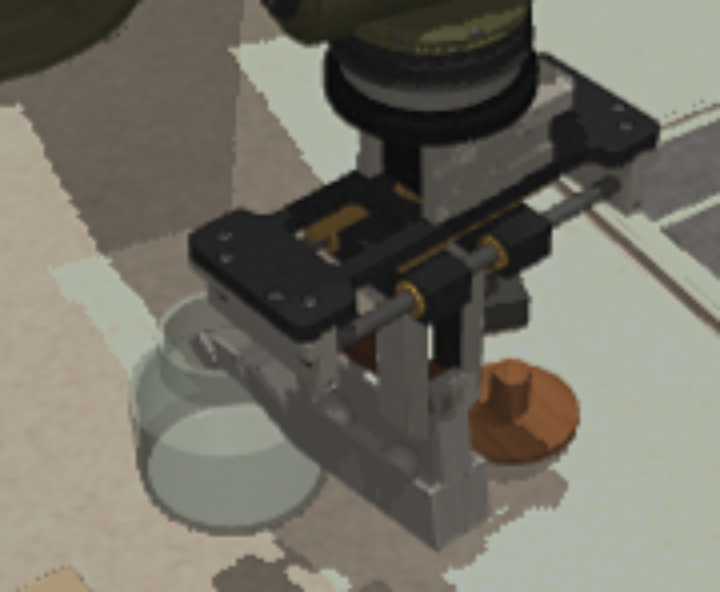

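Call:
arm_command:
  steps:
    - [0, [0, 0.36, -0.55], 0]
    - [0, [0, 0.36, -0.55], 0]
    - [0, [0, 0.4, -0.5], 0]
    - [0, [0, 0.41, -0.5], 0]
    - [0, [0, 0, 0], 0]

```text
clock: 7.22
eef_pos: [630.0, -46.9, 192.0]
eef_rot: [-3.14, -0.001, -1.415]
wrist_force: [0.0, 0.2, -1.0]
finger_gap: 15.6
```

Call:
arm_command:
  steps:
    - [0, [0, 0.45, -0.47], 0]
    - [0, [0, 0.45, -0.47], 0]
    - [0, [0, 0, 0], 0]

```text
clock: 7.47
eef_pos: [621.0, -48.2, 201.0]
eef_rot: [-3.14, -0.0, -1.415]
wrist_force: [-0.6, -0.1, -0.7]
finger_gap: 16.4
```

```bash
python3 st.py; python3 look.py s5
```

```text
[621.  -48.2 201. ] [-0.65 -0.13 -0.7 ] [ 0.034  0.076 -0.001] 16.4 7.47
```

View pics/s5c.png

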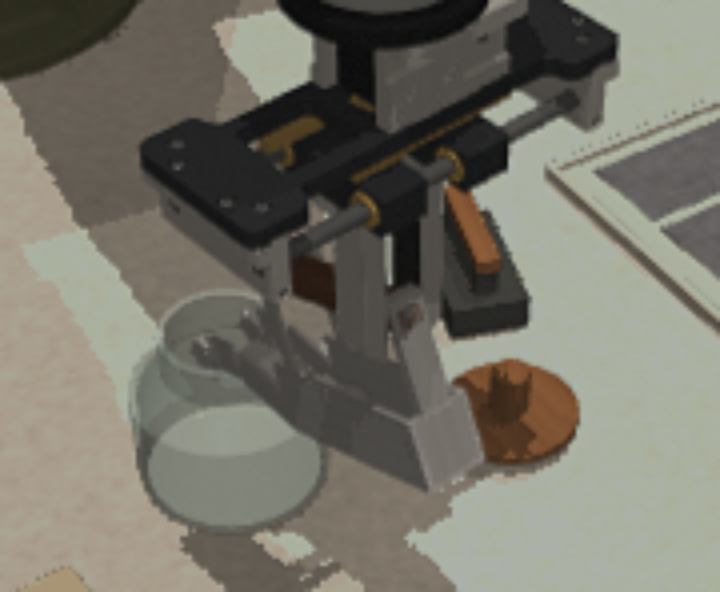

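Call:
arm_command:
  steps:
    - [0, [0, 0.49, -0.43], 0]
    - [0, [0, 0.49, -0.43], 0]
    - [0, [0, 0.53, -0.39], 0]
    - [0, [0, 0.53, -0.39], 0]
    - [0, [0, 0, 0], 0]

```text
clock: 7.93
eef_pos: [600.7, -51.5, 217.5]
eef_rot: [-3.14, -0.0, -1.415]
wrist_force: [1.0, 0.3, -2.6]
finger_gap: 15.9
```

```bash
python3 st.py; python3 look.py s6
```

```text
[600.7 -51.5 217.5] [ 1.04  0.32 -2.6 ] [ 0.016 -0.018 -0.028] 15.9 7.93
```

View pics/s6c.png

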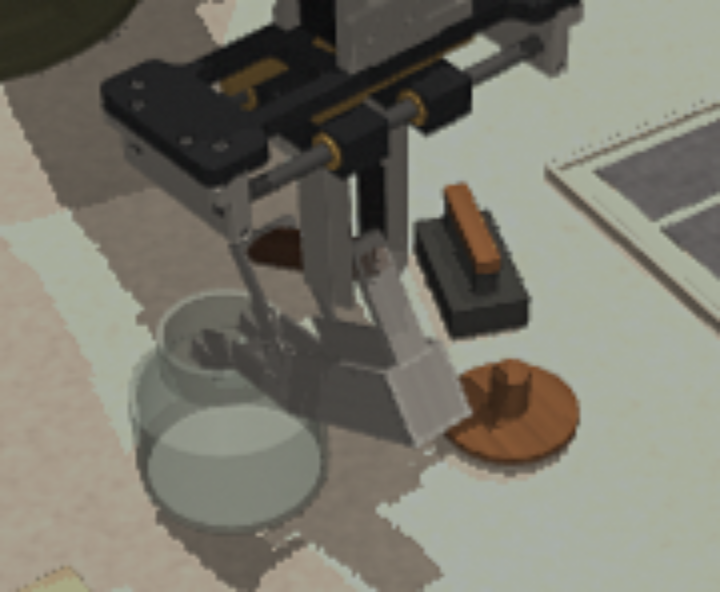

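Call:
arm_command:
  steps:
    - [0, [0, 0.55, -0.34], 0]
    - [0, [0, 0.55, -0.34], 0]
    - [0, [0, 0, 0], 0]
    - [0, [0, 0.58, -0.29], 0]
    - [0, [0, 0.58, -0.29], 0]

```text
clock: 8.4
eef_pos: [578.4, -54.8, 228.8]
eef_rot: [3.141, 0.0, -1.415]
wrist_force: [-0.7, -0.1, -4.0]
finger_gap: 16.0
```

```bash
python3 st.py; python3 look.py s7
```

```text
[578.4 -54.8 228.8] [-0.74 -0.11 -3.97] [ 0.008 -0.064  0.022] 16.0 8.4
```

View pics/s7c.png

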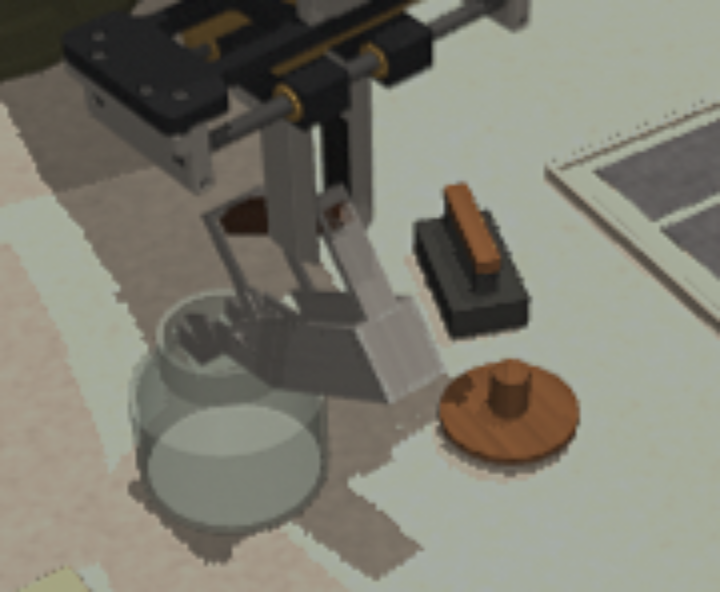

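Call:
arm_command:
  steps:
    - [0, [0, 0.2, 0], 0]
    - [0, [0, 0, 0], 0]
    - [0, [0, 0.6, -0.24], 0]
    - [0, [0, 0.5, -0.2], 0]
    - [0, [0, 0, 0], 0]

```text
clock: 8.87
eef_pos: [565.4, -56.9, 233.9]
eef_rot: [-3.141, -0.0, -1.415]
wrist_force: [0.4, -0.6, -1.9]
finger_gap: 16.2
```

```bash
python3 st.py; python3 look.py s8
```

```text
[565.4 -56.9 233.9] [ 0.43 -0.61 -1.92] [ 0.029 -0.025  0.025] 16.2 8.87
```

View pics/s8c.png

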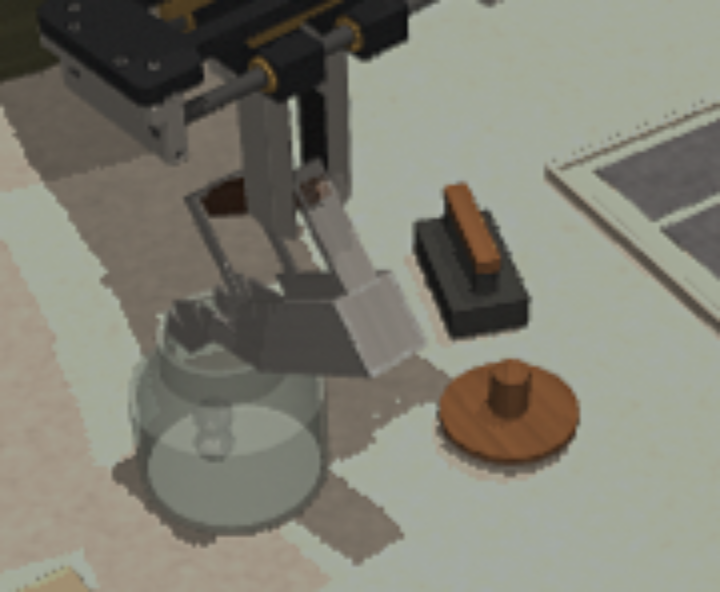

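Call:
arm_command:
  steps:
    - [0, [0, 0, 0], 0]
    - [0, [0, 0.6, -0.2], 0]
    - [0, [0, 0.6, -0.18], 0]
    - [0, [0, 0, 0], 0]
    - [0, [0, 0, 0], 0]

```text
clock: 9.33
eef_pos: [553.9, -58.7, 237.4]
eef_rot: [-3.141, -0.0, -1.415]
wrist_force: [0.6, -0.1, -2.5]
finger_gap: 15.8
```

```bash
python3 st.py; python3 look.py s9
```

```text
[553.9 -58.7 237.4] [ 0.58 -0.12 -2.55] [ 0.06   0.007 -0.011] 15.8 9.33
```

View pics/s9c.png

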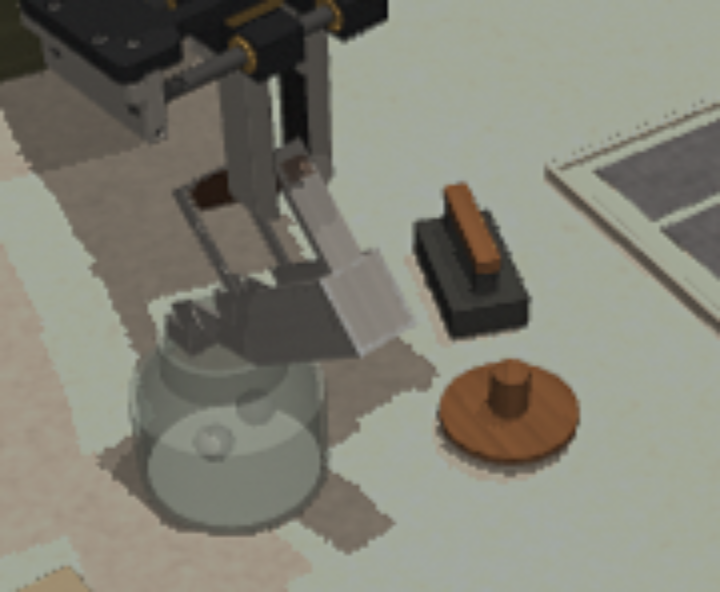

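Call:
arm_command:
  steps:
    - [0, [0, 0.6, -0.13], 0]
    - [0, [0, 0.6, -0.12], 0]
    - [0, [0, 0.3, -0.05], 0]
    - [0, [0, 0, 0], 0]
    - [0, [0, 0, 0], 0]

```text
clock: 9.8
eef_pos: [539.1, -61.0, 240.2]
eef_rot: [-3.142, -0.0, -1.415]
wrist_force: [0.6, -0.6, -2.2]
finger_gap: 15.6
```

```bash
python3 st.py; python3 look.py s10
```

```text
[539.1 -61.  240.2] [ 0.58 -0.63 -2.24] [-0.005  0.048  0.053] 15.6 9.8
```

View pics/s10c.png

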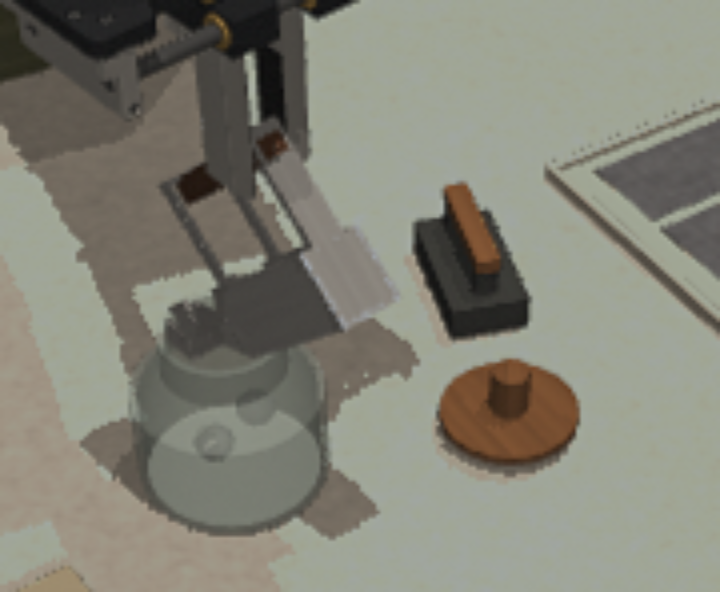

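Call:
arm_command:
  steps:
    - [0, [0, 0.6, -0.06], 0]
    - [0, [0, 0.6, -0.03], 0]
    - [0, [0, 0, 0], 0]
    - [0, [0, 0, 0], 0]
    - [0, [0, 0, 0], 0]

```text
clock: 10.27
eef_pos: [527.4, -62.9, 241.0]
eef_rot: [3.142, -0.0, -1.415]
wrist_force: [-0.1, 0.0, -2.1]
finger_gap: 16.0
```

```bash
python3 st.py; python3 look.py s11
python3 - <<'E'
from h import *
im,d=snap('wrist','w3')
E
```

```text
[527.4 -62.9 241. ] [-0.09  0.04 -2.15] [ 0.012  0.08  -0.023] 16.0 10.27
```

View pics/s11c.png

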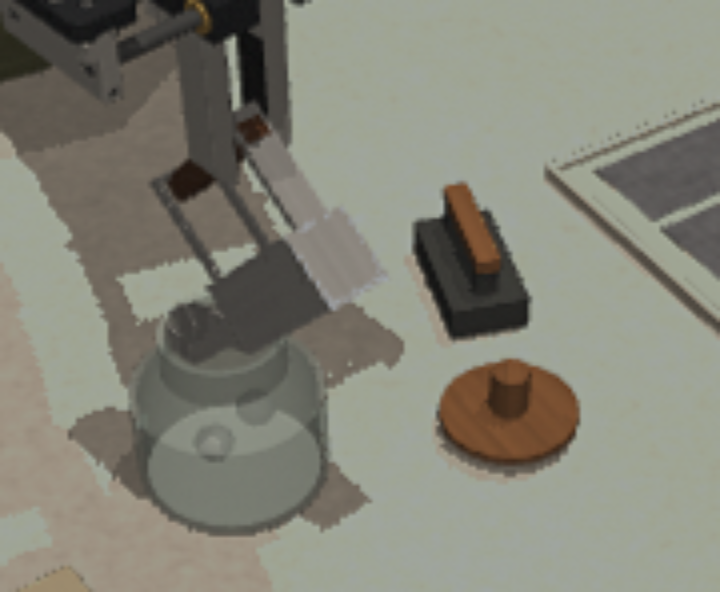

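View pics/w3.png

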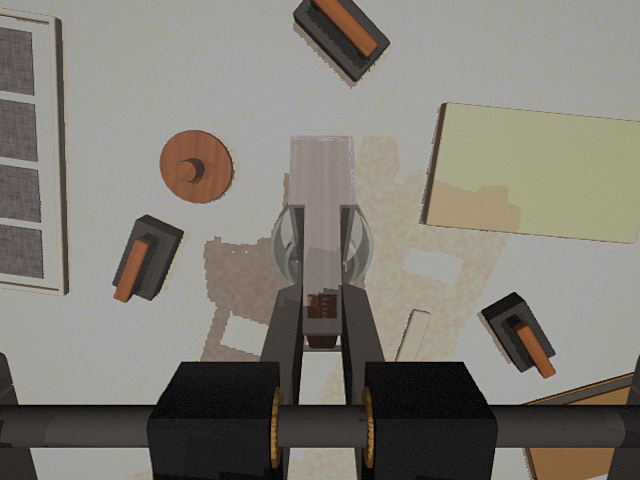

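Call:
arm_command:
  steps:
    - [0, [0, -1.3, 0.12], 0]
    - [0, [0, -1.28, 0.22], 0]
    - [0, [0, -1.24, 0.35], 0]
    - [0, [0, -1.22, 0.47], 0]
    - [0, [0, -1.17, 0.58], 0]

```text
clock: 10.78
eef_pos: [589.6, -53.0, 223.5]
eef_rot: [-3.141, -0.0, -1.415]
wrist_force: [-0.5, -0.4, -2.1]
finger_gap: 16.2
```

Call:
arm_command:
  steps:
    - [0, [0, -1.11, 0.67], 0]
    - [0, [0, -1.06, 0.78], 0]
    - [0, [0, -0.98, 0.86], 0]
    - [0, [0, 0, 0], 0]

```text
clock: 11.12
eef_pos: [620.4, -47.9, 198.3]
eef_rot: [3.139, 0.001, -1.415]
wrist_force: [-0.8, -0.5, -2.1]
finger_gap: 16.4
```

```bash
python3 st.py; python3 look.py s12
```

```text
[620.4 -47.9 198.3] [-0.82 -0.48 -2.13] [ 0.121  0.031 -0.002] 16.4 11.12
```

View pics/s12c.png

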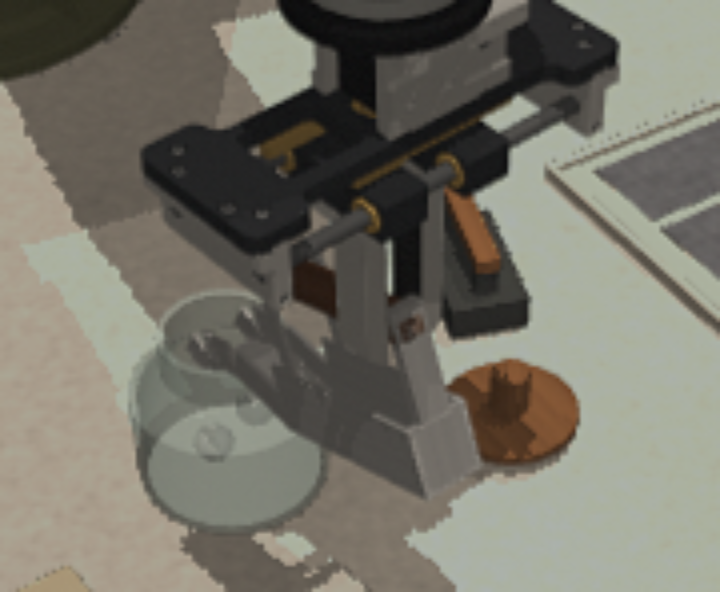

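Call:
arm_command:
  steps:
    - [0, [0, -0.9, 0.9], 0]
    - [0, [0, -0.81, 1.01], 0]
    - [0, [0, -0.72, 1.09], 0]
    - [0, [0, -0.63, 1.1], 0]
    - [0, [0, 0, 0], 0]

```text
clock: 11.58
eef_pos: [649.9, -43.4, 157.0]
eef_rot: [3.139, 0.001, -1.415]
wrist_force: [-0.2, 0.5, -1.8]
finger_gap: 16.1
```

Call:
arm_command:
  steps:
    - [0, [0, -0.1, 0], 0]
    - [0, [0, 0, 0], 0]
    - [0, [0, 0, 0], 0]
  force: 60

```text
clock: 11.83
eef_pos: [651.2, -43.5, 160.2]
eef_rot: [-3.141, -0.0, -1.415]
wrist_force: [-0.5, -0.1, -2.6]
finger_gap: 15.6
```

```bash
python3 st.py; python3 look.py s13
python3 - <<'E'
from h import *
p=manip.read_state()['eef_pos']
s,n,z,_=panprof('s13',(p[0],p[1],p[2]+19),-2.986)
for a in range(-20,100,8):
    m=(s>=a)&(s<a+8)
    if m.sum(): print(a,np.percentile(z[m],[90,95,98]).round(0))
E
```

```text
[651.2 -43.5 160.2] [-0.53 -0.07 -2.57] [ 0.018 -0.077  0.02 ] 15.6 11.83
-20 [-3.  0.  4.]
-12 [1. 3. 4.]
-4 [3. 4. 5.]
4 [-52. -36.   2.]
12 [-55. -52. -51.]
20 [-52.  -3.   3.]
28 [-1.  3.  3.]
36 [-53. -49.  -6.]
44 [-53. -50.   4.]
52 [-53. -50. -49.]
60 [-51. -48. -45.]
68 [-54. -49. -46.]
76 [-55. -50. -49.]
84 [-66. -64. -60.]
92 [-62. -61. -58.]
```

View pics/s13c.png

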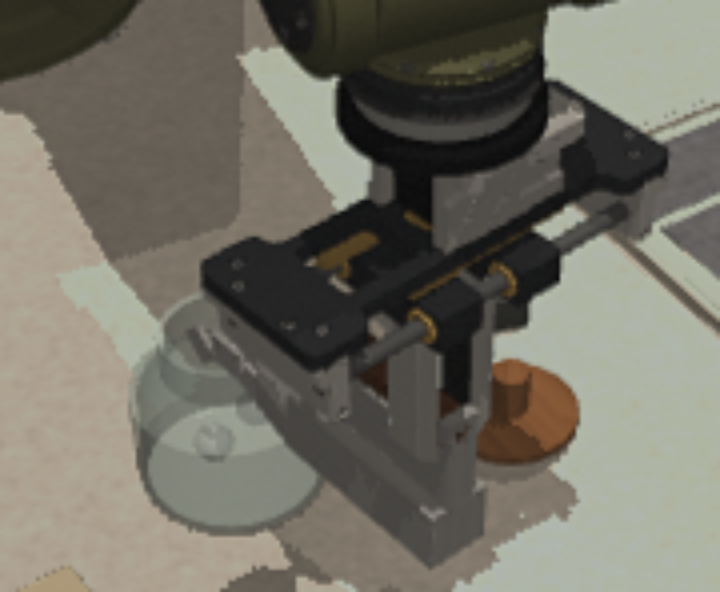

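Call:
arm_command:
  steps:
    - [0, [0, 0, -1.0], 0]
    - [0, [0, 0, -1.5], 0]
    - [0, [1.0, 0.27, -0.5], 0]
    - [0, [2.5, 0.67, 0], 0]
    - [0, [3.5, 0.95, 0], 0]

```text
clock: 12.3
eef_pos: [643.6, -115.0, 190.8]
eef_rot: [-3.14, -0.0, -1.412]
wrist_force: [0.6, -1.8, -2.9]
finger_gap: 15.1
```

Call:
arm_command:
  steps:
    - [0, [3.5, 0.95, 0], 0]
    - [0, [3.5, 0.95, 0], 0]
    - [0, [3.5, 0.95, 0], 0]
    - [0, [3.0, 0.8, 0], 0]
    - [0, [2.0, 0.55, 0], 0]

```text
clock: 12.72
eef_pos: [624.7, -279.0, 190.0]
eef_rot: [-3.141, -0.001, -1.417]
wrist_force: [0.5, 0.3, -2.1]
finger_gap: 15.5
```

Call:
arm_command:
  steps:
    - [0, [0.5, 0.1, 0], 0]
    - [0, [0, 0, 0.5], 0]
    - [0, [0, 0, 0], 0]

```text
clock: 12.97
eef_pos: [625.4, -279.8, 183.5]
eef_rot: [3.141, 0.001, -1.415]
wrist_force: [0.5, 0.2, -3.0]
finger_gap: 15.8
```

```bash
python3 go.py 626 -281.5 89
python3 - <<'E'
from h import *
snap('scene','s14')
p=manip.read_state()['eef_pos']
s,n,z,_=panprof('s14',(p[0],p[1],p[2]+19),-2.986)
for a in range(-20,120,8):
    m=(s>=a)&(s<a+8)
    if m.sum(): print(a,np.percentile(z[m],[2,10,50,90,95,98]).round(0))
im=np.load('pics/s14.npz')['im']; cv2.imwrite('pics/s14c.png',cv2.resize(im[220:420,90:310][:,:,::-1],None,fx=3.5,fy=3))
im,d=snap('top','t14'); cv2.imwrite('pics/t14c.png',cv2.resize(im[210:310,280:380][:,:,::-1],None,fx=6,fy=6))
E
```

```text
now [ 625.4 -279.8  183.5] yaw -1.415 gap 15.8 F [ 0.5  0.2 -3. ] t 12.97 rot [ 3.141e+00  1.000e-03 -1.415e+00]
turn 0 shift before turn [ 0.18 -0.03  9.45] shift after turn [ 0.18 -0.03  9.45] rows 2.3
-20 [-185. -183.  -54.   -7.   -1.    2.]
-12 [-185. -183.  -58.    1.    3.    4.]
-4 [-185. -184. -180.    3.    3.    4.]
4 [-186. -185. -182.    2.    3.    4.]
12 [-186. -185. -182.    2.    3.    4.]
20 [-185. -184. -182.  -49.    3.    4.]
28 [-186. -185. -182.  -55.  -50.    3.]
36 [-186. -185. -182.  -67.  -53.  -51.]
44 [-187. -185. -183.  -58.  -51.  -50.]
52 [-186. -185. -181.  -53.  -52.  -50.]
60 [-185. -184.  -79.  -22.  -17.    0.]
68 [-185. -184.  -86.  -34.  -13.   -1.]
76 [-186. -185. -181.  -62.  -53.  -50.]
84 [-185. -184.  -86.  -66.  -62.  -55.]
92 [-187. -184.  -78.  -60.  -59.  -58.]
100 [-78. -77. -73. -66. -61. -59.]
108 [-74. -73. -70. -53. -52. -50.]
116 [-66. -64. -58. -48. -47. -47.]
```

View pics/s14c.png

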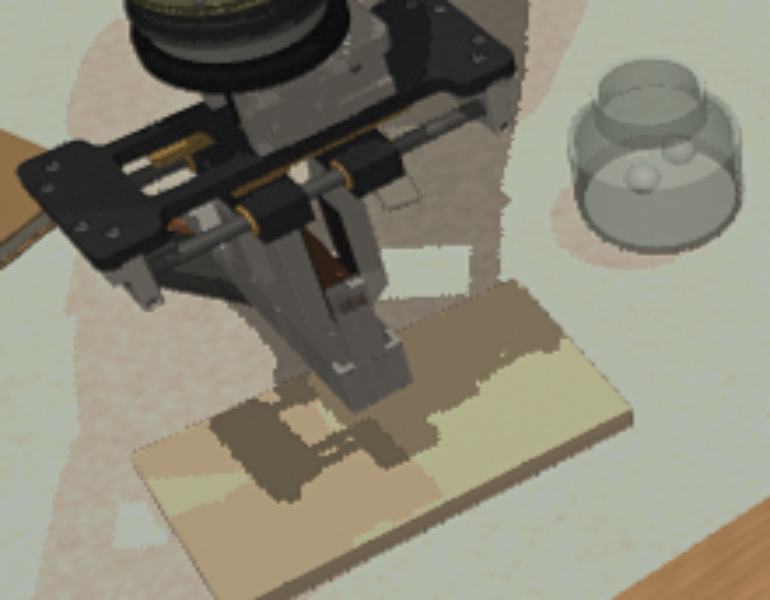

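View pics/t14c.png

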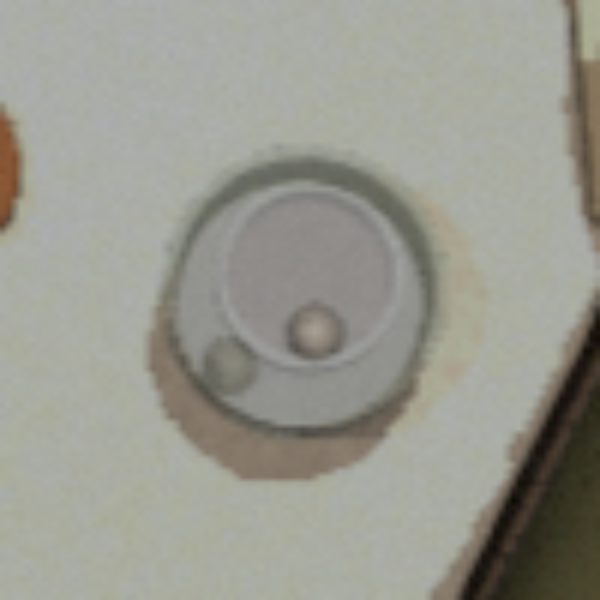

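Call:
arm_command:
  steps:
    - [0, [0.15, 0, 2.5], 0]
    - [0, [0, 0, 3.0], 0]
    - [0, [0, 0, 2.0], 0]
    - [0, [0, 0, 1.0], 0]
    - [0, [0, 0, 0], 0]

```text
clock: 13.48
eef_pos: [625.4, -280.3, 97.3]
eef_rot: [3.139, 0.002, -1.414]
wrist_force: [-0.3, 0.7, -2.0]
finger_gap: 15.0
```

Call:
arm_command:
  steps:
    - [0, [0, 0, 0.3], 0]
    - [0, [0, 0, 0.2], 0]
    - [0, [0, 0, 0], 0]
  force: 10

```text
clock: 13.73
eef_pos: [626.5, -281.7, 95.7]
eef_rot: [-3.14, -0.001, -1.415]
wrist_force: [0.1, 0.1, -1.3]
finger_gap: 16.1
```

```bash
python3 st.py
```

```text
[ 626.5 -281.7   95.7] [ 0.09  0.1  -1.32] [-0.009 -0.131  0.03 ] 16.1 13.73
```

Call:
arm_command:
  steps:
    - [0, [0, 0, 0.2], 0]
    - [0, [0, 0, 0.2], 0]
    - [0, [0, 0, 0], 0]
    - [0, [0, 0, 0], 0]
  force: 6

```text
clock: 14.07
eef_pos: [626.2, -281.8, 91.0]
eef_rot: [-3.141, -0.001, -1.415]
wrist_force: [2.9, -0.0, 3.8]
finger_gap: 15.9
```

```bash
python3 st.py
python3 - <<'E'
from h import *
snap('scene','s15')
p=manip.read_state()['eef_pos']
s,n,z,_=panprof('s15',(p[0],p[1],105),-2.986)
for a in range(-20,120,8):
    m=(s>=a)&(s<a+8)
    if m.sum(): print(a,np.percentile(z[m],[2,10,50,90,95,98]).round(0))
im=np.load('pics/s15.npz')['im']; cv2.imwrite('pics/s15c.png',cv2.resize(im[280:420,90:280][:,:,::-1],None,fx=4,fy=4))
E
```

```text
[ 626.2 -281.8   91. ] [ 2.92 -0.05  3.82] [ 0.06  -0.52  -0.003] 15.9 14.07
-20 [-87. -85. -53.  -8.  -1.   3.]
-12 [-87. -83.  -9.   3.   4.   4.]
-4 [-85. -83. -54. -46. -45. -31.]
4 [-86. -83. -67. -46. -46. -45.]
12 [-86. -84. -78. -46. -45. -38.]
20 [-85. -84. -80. -49. -47. -46.]
28 [-85. -84. -81. -48. -47. -47.]
36 [-87. -85. -73. -48. -48. -48.]
44 [-87. -84. -67. -47. -46. -46.]
52 [-87. -85. -69. -48. -47. -47.]
60 [-84. -82. -46.  -6.  -4.  -0.]
68 [-86. -85. -71. -40. -32. -12.]
76 [-88. -86. -80. -59. -54. -51.]
84 [-85. -82. -78. -69. -65. -61.]
92 [-85. -79. -75. -54. -51. -51.]
100 [-68. -68. -56. -52. -52. -51.]
108 [-107. -106.  -68.  -63.  -61.  -58.]
116 [-109. -108. -104.  -65.  -57.  -50.]
```

View pics/s15c.png

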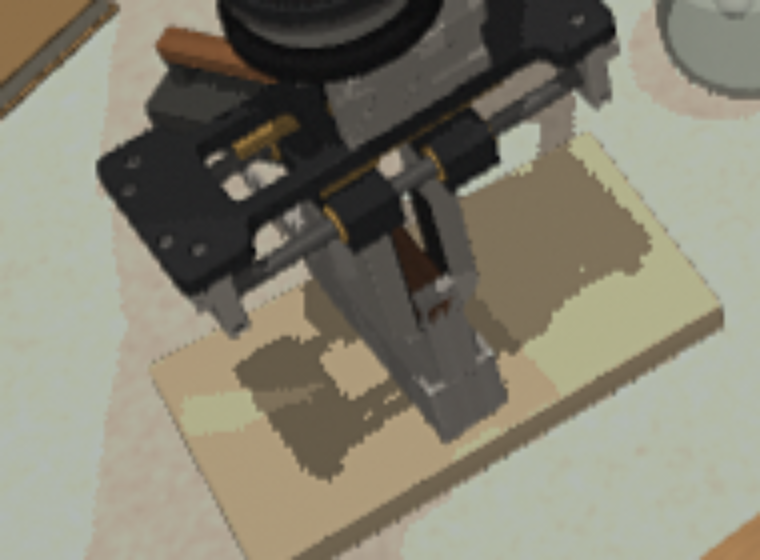

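Call:
arm_command:
  steps:
    - [0.45, [0, 0, 0], 0]
    - [0.45, [0, 0, 0], 0]
    - [0.45, [0, 0, 0], 0]
    - [0.45, [0, 0, -1.0], 0]
    - [0.45, [0, 0, -4], 0]

```text
clock: 14.53
eef_pos: [623.5, -280.6, 134.9]
eef_rot: [3.133, 0.006, -1.415]
wrist_force: [-0.0, -0.2, 0.4]
finger_gap: 41.8
```

Call:
arm_command:
  steps:
    - [0.45, [0, 0, -4], 0]
    - [0.45, [0, 0, -4], 0]
    - [0.45, [0, 0, -4], 0]
    - [0.45, [0, 0, -3], 0]
    - [0.45, [0, 0, 0], 0]

```text
clock: 14.95
eef_pos: [626.8, -282.2, 299.1]
eef_rot: [-3.133, -0.007, -1.415]
wrist_force: [0.1, 0.1, 0.6]
finger_gap: 42.5
```

```bash
python3 - <<'E'
from h import *
im,d=snap('wrist','w4'); z=np.load('pics/w4.npz')
cv2.imwrite('pics/w4c.png',im[:,:,::-1])
E
python3 st.py
```

```text
[ 626.4 -282.   295. ] [ 0.32  0.14 -0.01] [ 0.027 -0.031  0.042] 42.4 15.0
```

View pics/w4.png

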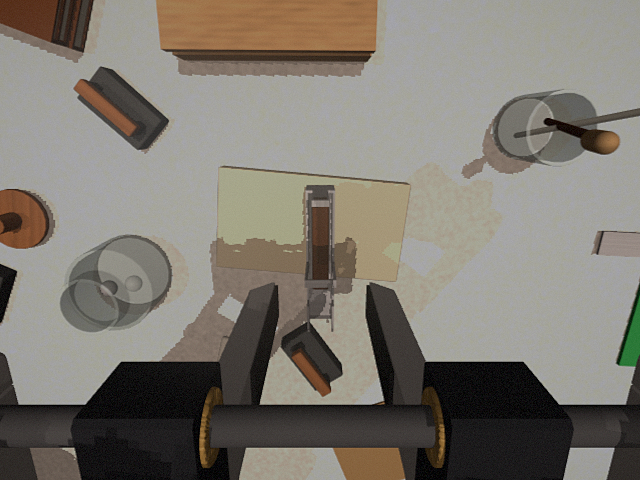

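```bash
python3 go.py 546.8 65.5 160
```

```text
now [ 626.4 -282.   295. ] yaw -1.415 gap 42.4 F [ 0.3  0.1 -0. ] t 15.0 rot [-3.136 -0.004 -1.415]
turn 0 shift before turn [-35.56   2.48  13.5 ] shift after turn [-35.56   2.48  13.5 ] rows 9.3
```

Call:
arm_command:
  steps:
    - [0.45, [-3.55, 0.25, 1.35], 0]
    - [0.45, [-3.55, 0.25, 1.35], 0]
    - [0.45, [-3.55, 0.25, 1.35], 0]
    - [0.45, [-3.55, 0.25, 1.35], 0]
    - [0.45, [-3.55, 0.25, 1.35], 0]

```text
clock: 15.42
eef_pos: [584.6, -106.7, 221.2]
eef_rot: [3.14, 0.001, -1.415]
wrist_force: [1.3, -0.1, -0.5]
finger_gap: 42.4
```

Call:
arm_command:
  steps:
    - [0.45, [-3.55, 0.25, 1.35], 0]
    - [0.45, [-3.55, 0.25, 1.35], 0]
    - [0.45, [-3.55, 0.25, 1.35], 0]
    - [0.45, [-3.55, 0.25, 1.35], 0]
    - [0.45, [-3.55, 0.25, 1.35], 0]

```text
clock: 15.83
eef_pos: [544.6, 66.6, 153.9]
eef_rot: [3.14, 0.0, -1.415]
wrist_force: [1.0, -0.2, -0.5]
finger_gap: 42.3
```

Call:
arm_command:
  steps:
    - [0.45, [0, 0, 0], 0]
    - [0.45, [0, 0, 0], 0]

```text
clock: 16.0
eef_pos: [545.0, 66.3, 154.2]
eef_rot: [3.139, 0.0, -1.412]
wrist_force: [0.9, -0.9, 1.1]
finger_gap: 42.1
```

```bash
python3 go.py 546.8 65.5 23
python3 - <<'E'
from h import *
snap('top','t16'); im,d=snap('scene','s16'); cv2.imwrite('pics/s16c.png',cv2.resize(im[280:420,90:280][:,:,::-1],None,fx=4,fy=4))
im=np.load('pics/t16.npz')['im']; cv2.imwrite('pics/t16c.png',cv2.resize(im[140:340,290:510][:,:,::-1],None,fx=3.5,fy=3))
E
```

```text
now [545.   66.3 154.2] yaw -1.412 gap 42.1 F [ 0.9 -0.9  1.1] t 16.0 rot [ 3.139  0.    -1.412]
turn 0 shift before turn [ 0.11 -0.16 13.12] shift after turn [ 0.11 -0.16 13.12] rows 3.2
```

View pics/t16c.png

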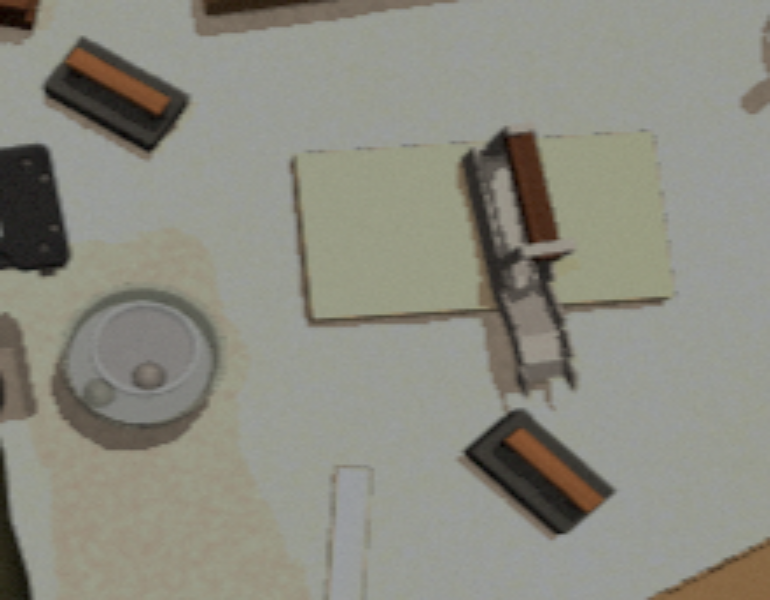

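View pics/s16c.png

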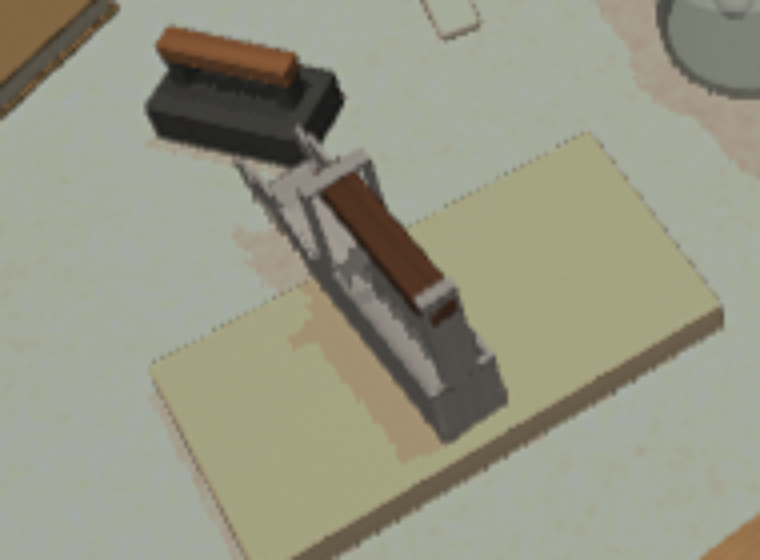

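Call:
arm_command:
  steps:
    - [0.45, [0.1, -0.15, 4.0], 0]
    - [0.45, [0, 0, 4.0], 0]
    - [0.45, [0, 0, 3.0], 0]
    - [0.45, [0, 0, 1.5], 0]
    - [0.45, [0, 0, 0], 0]

```text
clock: 16.52
eef_pos: [546.3, 62.8, 27.2]
eef_rot: [3.136, 0.0, -1.417]
wrist_force: [-1.6, 0.3, 0.2]
finger_gap: 42.5
```

Call:
arm_command:
  steps:
    - [0.45, [0, 0, 0.5], 0]
    - [0.45, [0, 0, 0], 0]

```text
clock: 16.68
eef_pos: [548.5, 63.6, 26.1]
eef_rot: [-3.14, -0.0, -1.416]
wrist_force: [-0.7, 0.1, -0.2]
finger_gap: 42.3
```

Call:
arm_command:
  steps:
    - [0, [0, 0, 0], 0]
    - [0, [0, 0, 0], 0]
    - [0, [0, 0, 0], 0]
    - [0, [0, 0, 0], 0]
    - [0, [0, 0, 0], 0]
  force: 25

```text
clock: 17.1
eef_pos: [548.1, 64.4, 26.1]
eef_rot: [-3.141, -0.0, -1.415]
wrist_force: [-1.1, 0.6, 4.6]
finger_gap: 19.5
```

```bash
python3 st.py
```

```text
[548.1  64.4  26.1] [-1.06  0.63  4.55] [ 0.006  0.214 -0.012] 19.5 17.1
```

Call:
arm_command:
  steps:
    - [0, [0, 0, -0.5], 0]
    - [0, [0, 0, -2.5], 0]
    - [0, [0, 0, -4.0], 0]
    - [0, [0, 0, -4.0], 0]
    - [0, [0, 0, -3.0], 0]

```text
clock: 17.52
eef_pos: [548.0, 64.4, 168.9]
eef_rot: [-3.14, -0.0, -1.415]
wrist_force: [1.2, 0.2, -1.0]
finger_gap: 19.5
```

```bash
python3 - <<'E'
from h import *
im=np.load('pics/t16.npz')['im']; g=cv2.cvtColor(im,cv2.COLOR_RGB2GRAY)
for lo,hi,zz in ((13,18,110),(20,28,60)):
    C=cv2.HoughCircles(cv2.resize(g[210:310,280:380],None,fx=4,fy=4,interpolation=cv2.INTER_CUBIC),cv2.HOUGH_GRADIENT,1,20,param1=60,param2=25,minRadius=lo*4,maxRadius=hi*4)
    for q in C[0][:3]: uv=q[:2]/4+[280,210]; print(zz,uv,q[2]/4,ray('top',uv,zz).round(1))
E
python3 go.py 498.8 -68.5 165
```

```text
110 [331.625 256.625] 14.75 [495.9 -68.  110. ]
60 [330.875 258.875] 22.625 [496.4 -68.4  60. ]
60 [327.375 263.375] 24.0 [487.3 -61.1  60. ]
now [548.   64.4 168.9] yaw -1.415 gap 19.5 F [ 1.2  0.2 -1. ] t 17.52 rot [-3.14  -0.    -1.415]
turn 0 shift before turn [12.37  6.92  0.39] shift after turn [12.37  6.92  0.39] rows 3.5
```

Call:
arm_command:
  steps:
    - [0, [3.1, 1.77, 0], 0]
    - [0, [3.1, 1.77, 0], 0]
    - [0, [3.1, 1.77, 0], 0]
    - [0, [3.1, 1.77, 0], 0]
    - [0, [0, 0, 0], 0]

```text
clock: 17.93
eef_pos: [495.3, -73.2, 165.8]
eef_rot: [3.141, -0.001, -1.418]
wrist_force: [0.2, 0.2, -1.3]
finger_gap: 19.1
```

Call:
arm_command:
  steps:
    - [0, [0, 0, 1.0], 0]
    - [0, [0, 0, 1.0], 0]
    - [0, [0, 0, 0], 0]

```text
clock: 18.18
eef_pos: [496.3, -68.1, 142.9]
eef_rot: [3.138, 0.001, -1.414]
wrist_force: [0.4, 0.3, -1.5]
finger_gap: 19.4
```

```bash
python3 go.py 497.5 -69.1 126
python3 - <<'E'
from h import *
im,d=snap('scene','s17'); cv2.imwrite('pics/s17c.png',cv2.resize(im[180:320,220:360][:,:,::-1],None,fx=4,fy=4))
E
```

```text
now [496.3 -68.1 142.9] yaw -1.414 gap 19.4 F [ 0.4  0.3 -1.5] t 18.18 rot [ 3.138e+00  1.000e-03 -1.414e+00]
turn 0 shift before turn [ 0.12 -0.11  1.69] shift after turn [ 0.12 -0.11  1.69] rows 0.4
```

View pics/s17c.png

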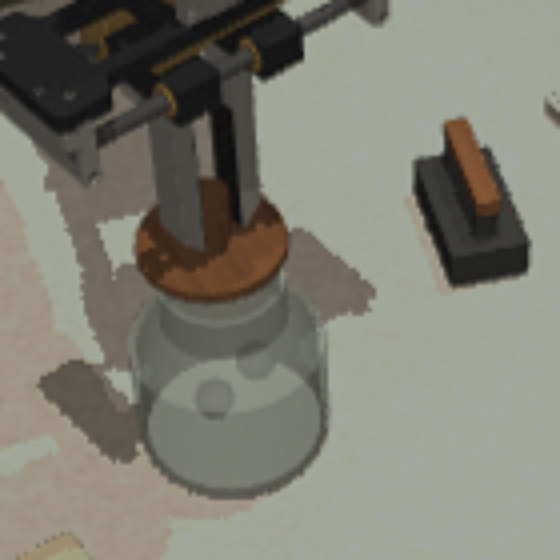

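Run:
```python
from h import *
c=cal('scene')
def proj(X):
    p=np.array(c['R'])@np.array(X)+np.array(c['t']); return p[0]/p[2]*c['fx']+c['cx'],p[1]/p[2]*c['fy']+c['cy'],p[2]
for X in ((496.3,-68.2,0),(496.3,-68.2,60),(496.3,-68.2,110),(496.3,-68.2,130)): print(X,np.round(proj(X),1))
for fn in('s17','s16','scene0'):
    im=np.load(f'pics/{fn}.npz')['im']; hsv=cv2.cvtColor(im,cv2.COLOR_RGB2HSV)
    cv2.imwrite(f'pics/{fn}j.png',cv2.resize(im[200:320,230:330][:,:,::-1],None,fx=5,fy=5))
im=np.load('pics/s17.npz')['im'];hsv=cv2.cvtColor(im,cv2.COLOR_RGB2HSV)
m=(hsv[...,0]<14)&(hsv[...,1]>110)&(hsv[...,2]>50); m[:,:245]=0;m[:,300:]=0;m[:222]=0;m[270:]=0
ys,xs=np.where(m); print(xs.min(),xs.max(),ys.min(),ys.max())
W=world('scene',np.load('pics/s17.npz')['d']); P=W[m]; P=P[(P[:,2]>125)&(P[:,2]<145)]; print(P[:,:2].min(0),P[:,:2].max(0),np.median(P,0))
ct,r=cv2.minEnclosingCircle(P[:,:2].astype(np.float32)); print(ct,r)
```

```text
(496.3, -68.2, 0) [ 278.1  286.3 1087.2]
(496.3, -68.2, 60) [ 276.2  266.2 1044.6]
(496.3, -68.2, 110) [ 274.4  248.3 1009.1]
(496.3, -68.2, 130) [273.7 240.7 994.9]
254 291 225 254
[ 463.59140353 -105.16912962] [531.78406074 -34.68949265] [508.83431505 -76.58590984 134.07613783]
(497.02618408203125, -70.0320816040039) 36.06581497192383
```

View pics/s16j.png

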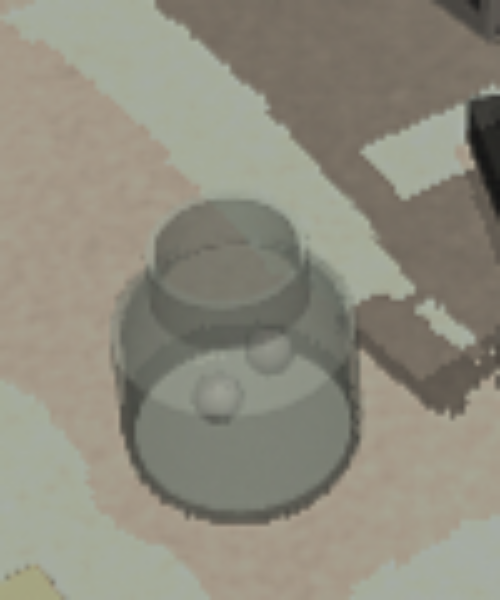

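Run:
```python
from h import *
print(ray('scene',(275.8,250.1),110).round(1))
im=np.load('pics/s16.npz')['im']; g=cv2.cvtColor(im,cv2.COLOR_RGB2GRAY)
cv2.imwrite('pics/jj.png',cv2.resize(g[230:275,250:302],None,fx=12,fy=12,interpolation=cv2.INTER_CUBIC))
im=np.load('pics/t16.npz')['im']; g=cv2.cvtColor(im,cv2.COLOR_RGB2GRAY)
cv2.imwrite('pics/jt.png',cv2.resize(g[235:290,300:360],None,fx=10,fy=10,interpolation=cv2.INTER_CUBIC))
```

```text
[501.9 -68.3 110. ]
```

View pics/jj.png

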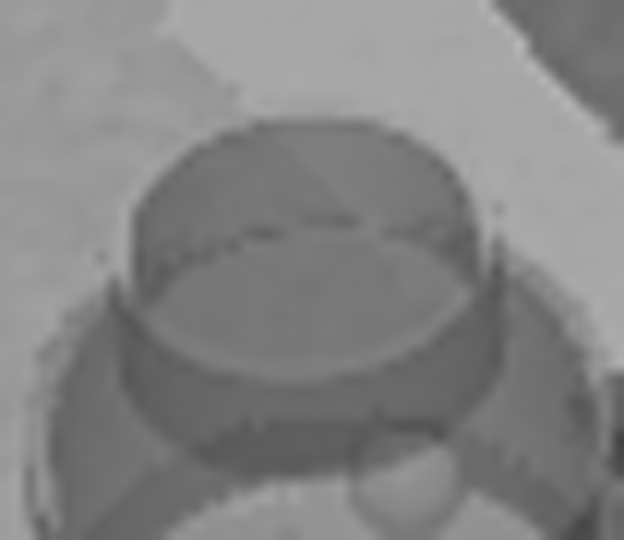

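View pics/jt.png

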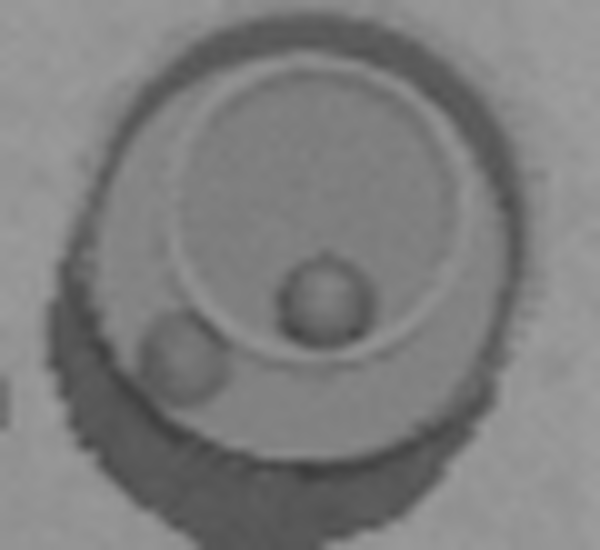

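Run:
```python
from h import *
im=np.load('pics/scene0.npz')['im'];hsv=cv2.cvtColor(im,cv2.COLOR_RGB2HSV)
m=((hsv[...,0]<14)&(hsv[...,1]>110)&(hsv[...,2]>50)).astype(np.uint8); m[:,:325]=0;m[:,370:]=0;m[:255]=0;m[290:]=0
k,l,s,c=cv2.connectedComponentsWithStats(m); print(s[1:])
# disc: use width extremes & bottom
ys,xs=np.where(m); W=world('scene',np.load('pics/scene0.npz')['d']); P=W[m>0]; P=P[(P[:,2]>12)&(P[:,2]<24)]
print(cv2.minEnclosingCircle(P[:,:2].astype(np.float32)))
im=np.load('pics/top0.npz');W=world('top',im['d']);hsv=cv2.cvtColor(im['im'],cv2.COLOR_RGB2HSV)
m=((hsv[...,0]<14)&(hsv[...,1]>110)&(hsv[...,2]>50)); m[:,:240]=0;m[:,290:]=0;m[:215]=0;m[265:]=0; P=W[m];P=P[(P[:,2]>12)&(P[:,2]<24)]
print(cv2.minEnclosingCircle(P[:,:2].astype(np.float32)))
print(ray('top',(331.85,255.35),110),ray('scene',(275.0,250.2),110))
```

```text
[[330 257  34  28 728]]
((547.7399291992188, 64.79403686523438), 36.74846649169922)
((546.8052978515625, 65.71776580810547), 35.434608459472656)
[498.41772005 -68.50422343 110.        ] [501.35520141 -69.66176822 110.        ]
```

Call:
arm_command:
  steps:
    - [0, [0.1, -0.3, 0], 0]
    - [0, [0, 0, 0.5], 0]
    - [0, [0, 0, 0.5], 0]
    - [0, [0, 0, 0.3], 0]
    - [0, [0, 0, 0], 0]

```text
clock: 18.65
eef_pos: [499.8, -69.4, 131.6]
eef_rot: [3.14, 0.0, -1.415]
wrist_force: [-0.7, -0.0, -0.7]
finger_gap: 19.3
```

```bash
python3 st.py
python3 - <<'E'
from h import *
im,d=snap('scene','s18'); cv2.imwrite('pics/s18c.png',cv2.resize(im[200:320,230:330][:,:,::-1],None,fx=5,fy=5))
E
```

```text
[499.8 -69.4 131.6] [-0.68 -0.01 -0.7 ] [ 0.009  0.009 -0.001] 19.3 18.65
```

View pics/s18c.png

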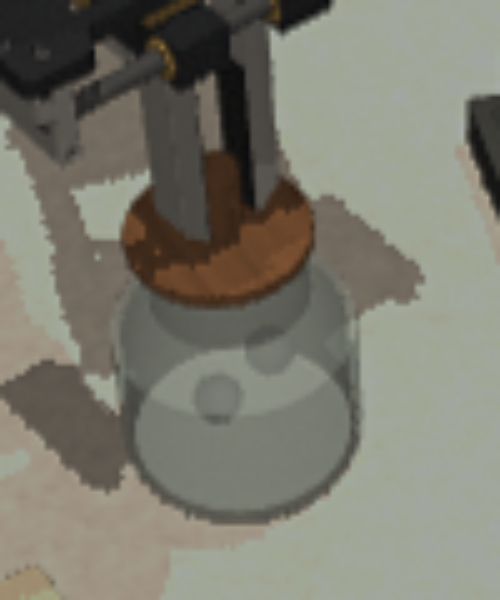

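Call:
arm_command:
  steps:
    - [0, [-0.2, -0.15, 0], 0]
    - [0, [0, 0, 0.3], 0]
    - [0, [0, 0, 0.2], 0]
    - [0, [0, 0, 0], 0]

```text
clock: 19.03
eef_pos: [501.2, -67.4, 127.0]
eef_rot: [3.141, 0.0, -1.415]
wrist_force: [0.0, 0.0, -2.1]
finger_gap: 19.4
```

```bash
python3 st.py
```

```text
[501.2 -67.4 127. ] [ 0.02  0.02 -2.15] [-0.007 -0.011  0.025] 19.4 19.03
```

Call:
arm_command:
  steps:
    - [0, [0, 0, 0.1], 0]
    - [0, [0, 0, 0.1], 0]
    - [0, [0, 0, 0], 0]
  force: 8

```text
clock: 19.28
eef_pos: [501.6, -67.4, 126.0]
eef_rot: [-3.141, -0.0, -1.415]
wrist_force: [-1.2, 1.2, 4.0]
finger_gap: 19.7
```

```bash
python3 st.py
```

```text
[501.6 -67.4 126. ] [-1.24  1.21  3.97] [0.126 0.23  0.009] 19.7 19.28
```

Contact with the rim at the right height (126). Release and rise.

Call:
arm_command:
  steps:
    - [0.4, [0, 0, 0], 0]
    - [0.4, [0, 0, 0], 0]
    - [0.4, [0, 0, 0], 0]
    - [0.4, [0, 0, -1.0], 0]
    - [0.4, [0, 0, -4], 0]

```text
clock: 19.7
eef_pos: [499.1, -67.0, 171.8]
eef_rot: [3.133, 0.003, -1.415]
wrist_force: [0.4, 0.4, -1.1]
finger_gap: 37.7
```

Call:
arm_command:
  steps:
    - [0.4, [0, 0, -4], 0]
    - [0.4, [0, 0, -4], 0]
    - [0.4, [0, 0, 0], 0]

```text
clock: 19.95
eef_pos: [503.4, -67.8, 263.8]
eef_rot: [-3.131, -0.004, -1.415]
wrist_force: [0.1, 0.7, 0.8]
finger_gap: 37.6
```

```bash
python3 st.py
python3 - <<'E'
from h import *
im,d=snap('scene','s19'); cv2.imwrite('pics/s19c.png',cv2.resize(im[200:320,230:330][:,:,::-1],None,fx=5,fy=5))
cv2.imwrite('pics/s19f.png',im[:,:,::-1])
E
```

```text
[503.4 -67.8 263.8] [0.15 0.7  0.84] [0.027 0.017 0.027] 37.6 19.95
```

View pics/s19c.png

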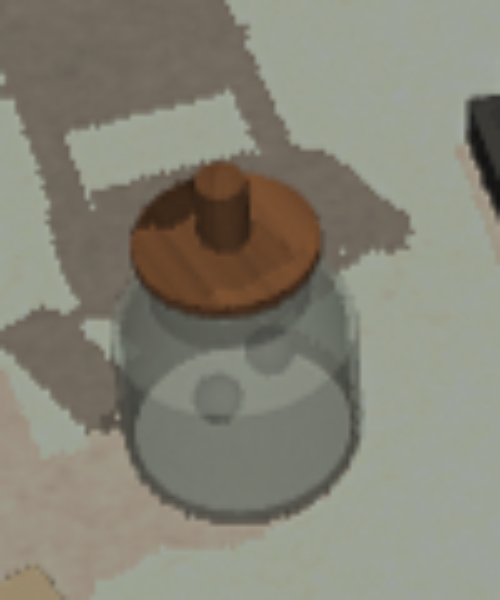

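View pics/s19f.png

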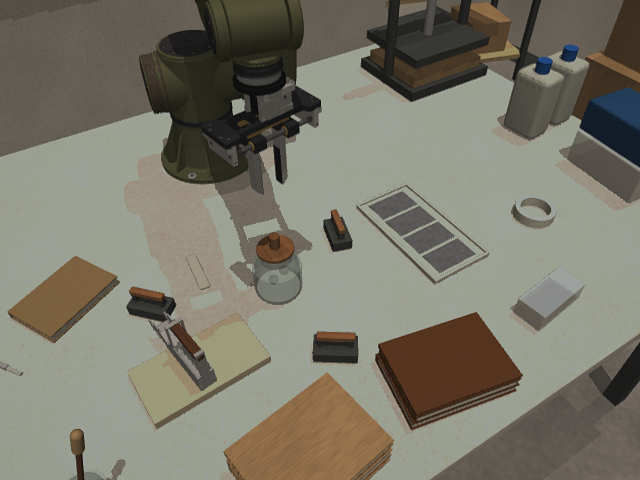

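```bash
python3 go.py 443.6 111 220 -1.88
```

```text
now [502.6 -67.7 259.9] yaw -1.415 gap 37.4 F [ 0.   0.3 -0.7] t 20.0 rot [-3.135e+00 -3.000e-03 -1.415e+00]
turn 0.465 shift before turn [-18.57   3.05   3.99] shift after turn [-15.23  11.05   3.99] rows 4.7
```

Call:
arm_command:
  steps:
    - [0.4, [0, 0, 0], 0.116]
    - [0.4, [0, 0, 0], 0.116]
    - [0.4, [0, 0, 0], 0.116]
    - [0.4, [0, 0, 0], 0.117]
    - [0.4, [-3.05, 2.21, 0.8], 0]

```text
clock: 20.42
eef_pos: [490.5, -34.5, 247.3]
eef_rot: [-3.141, -0.001, -1.892]
wrist_force: [0.7, 0.6, -0.5]
finger_gap: 37.7
```

Call:
arm_command:
  steps:
    - [0.4, [-3.05, 2.21, 0.8], 0]
    - [0.4, [-3.05, 2.21, 0.8], 0]
    - [0.4, [-3.05, 2.21, 0.8], 0]
    - [0.4, [-3.05, 2.21, 0.8], 0]
    - [0.4, [0, 0, 0], 0]

```text
clock: 20.83
eef_pos: [439.8, 115.7, 213.5]
eef_rot: [3.138, -0.001, -1.876]
wrist_force: [0.6, -0.1, 0.4]
finger_gap: 37.5
```

```bash
cat > wb.py <<'E'
# find weight bar (orange, z~56) nearest a guess in wrist view: args name gx gy
import sys
from h import *
fn=sys.argv[1]; g=np.array([float(sys.argv[2]),float(sys.argv[3])])
cam=sys.argv[4] if len(sys.argv)>4 else 'wrist'
im,d=snap(cam,fn); z=np.load(f'pics/{fn}.npz'); W=world(cam,d,(z['pos'],z['rot']))
hsv=cv2.cvtColor(im,cv2.COLOR_RGB2HSV)
m=(hsv[...,0]<16)&(hsv[...,1]>100)&(d>0)&(abs(W[...,2]-56)<9)&(np.hypot(W[...,0]-g[0],W[...,1]-g[1])<90)
k,l,s,c=cv2.connectedComponentsWithStats(m.astype(np.uint8))
i=1+np.argmax(s[1:,4]); P=W[l==i]; mu=np.median(P,0)
ct,sz,a=cv2.minAreaRect(P[:,:2].astype(np.float32)); w,v=np.linalg.eigh(np.cov(P[:,:2].T)); ax=v[:,1]
print('bar',np.round(ct,1),np.round(sz,1),'z',mu[2].round(1),'yaw',round(np.arctan2(ax[1],ax[0]),3),'px',c[i].round(),s[i,4])
E
python3 wb.py w5 443.6 111;python3 st.py
```

```text
bar [444.3 110.9] [13.2 66.5] z 55.4 yaw 2.842 px [326. 214.] 1177
[441.  113.7 214.3] [0.38 0.01 0.53] [0.049 0.021 0.023] 37.7 20.88
```

View pics/w5.png

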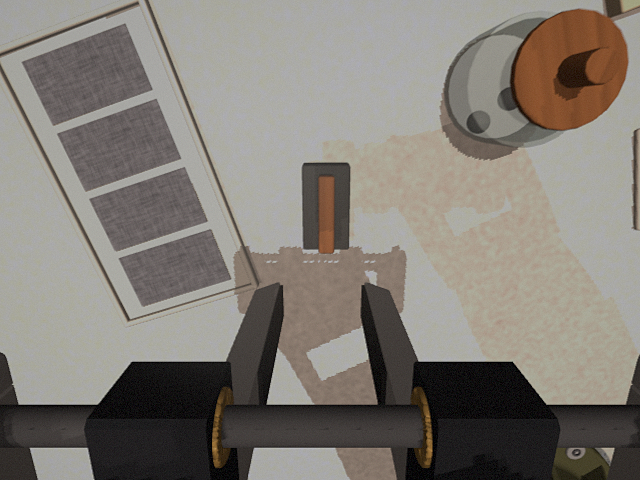

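```bash
python3 go.py 444.2 110.9 33 -1.872
```

```text
now [441.  113.7 214.3] yaw -1.876 gap 37.7 F [0.4 0.  0.5] t 20.88 rot [ 3.139e+00 -1.000e-03 -1.876e+00]
turn -0.004 shift before turn [ 0.17 -0.39 18.13] shift after turn [ 0.17 -0.39 18.13] rows 4.4
```

Call:
arm_command:
  steps:
    - [0.4, [0.17, -0.39, 2.0], 0]
    - [0.4, [0, 0, 4.0], 0]
    - [0.4, [0, 0, 4.0], 0]
    - [0.4, [0, 0, 3.5], 0]
    - [0.4, [0, 0, 2.5], 0]

```text
clock: 21.3
eef_pos: [444.5, 107.5, 52.4]
eef_rot: [3.139, -0.002, -1.881]
wrist_force: [0.5, -0.5, 0.3]
finger_gap: 37.6
```

Call:
arm_command:
  steps:
    - [0.4, [0, 0, 1.5], 0]
    - [0.4, [0, 0, 0.6], 0]
    - [0.4, [0, 0, 0], 0]
    - [0.4, [0, 0, 0], 0]

```text
clock: 21.63
eef_pos: [446.1, 108.3, 35.0]
eef_rot: [-3.141, 0.0, -1.881]
wrist_force: [0.6, -0.7, 0.6]
finger_gap: 37.7
```

```bash
python3 go.py 444.2 110.9 33 -1.872
```

```text
now [446.1 108.3  35. ] yaw -1.881 gap 37.7 F [ 0.6 -0.7  0.6] t 21.63 rot [-3.141  0.    -1.881]
turn -0.009 shift before turn [-0.19  0.27  0.2 ] shift after turn [-0.19  0.26  0.2 ] rows 0.1
```

Call:
arm_command:
  steps:
    - [0.4, [-0.2, 0.25, 0.15], 0]
    - [0, [0, 0, 0], 0]
    - [0, [0, 0, 0], 0]
    - [0, [0, 0, 0], 0]
    - [0, [0, 0, 0], 0]
  force: 45

```text
clock: 22.05
eef_pos: [444.1, 111.4, 33.3]
eef_rot: [-3.141, 0.0, -1.88]
wrist_force: [-1.0, -2.5, 1.3]
finger_gap: 14.7
```

Call:
arm_command:
  steps:
    - [0, [0, 0, 0], 0]
    - [0, [0, 0, -0.5], 0]
    - [0, [0, 0, -2.0], 0]
    - [0, [0, 0, -3.0], 0]
    - [0, [0, 0, -3.0], 0]

```text
clock: 22.47
eef_pos: [443.0, 111.2, 118.5]
eef_rot: [3.139, -0.001, -1.88]
wrist_force: [0.9, -0.5, -4.2]
finger_gap: 13.5
```

Call:
arm_command:
  steps:
    - [0, [0, 0, -1.0], 0]
    - [0, [0, 0, 0], 0]
    - [0, [0, 0, 0], 0]

```text
clock: 22.72
eef_pos: [443.5, 111.3, 127.0]
eef_rot: [3.141, -0.0, -1.88]
wrist_force: [-0.4, 0.4, -5.2]
finger_gap: 13.6
```

```bash
python3 go.py 490.5 277 130 0.008
```

```text
now [443.5 111.3 127. ] yaw -1.88 gap 13.6 F [-0.4  0.4 -5.2] t 22.72 rot [ 3.141 -0.    -1.88 ]
turn 1.254 shift before turn [-17.22   0.57  -0.3 ] shift after turn [-4.83 16.53 -0.3 ] rows 4.2
```

```bash
python3 go.py 426.3 276.8 130
```

```text
now [443.5 111.3 127. ] yaw -1.88 gap 13.6 F [-0.4  0.4 -5.2] t 22.72 rot [ 3.141 -0.    -1.88 ]
turn 0 shift before turn [-15.24   6.68  -0.3 ] shift after turn [-15.24   6.68  -0.3 ] rows 4.1
```

Call:
arm_command:
  steps:
    - [0, [-3.05, 1.34, 0], 0]
    - [0, [-3.05, 1.34, 0], 0]
    - [0, [-3.05, 1.34, 0], 0]
    - [0, [-3.05, 1.34, 0], 0]
    - [0, [-3.05, 1.34, 0], 0]

```text
clock: 23.13
eef_pos: [425.2, 278.1, 125.4]
eef_rot: [3.139, -0.003, -1.88]
wrist_force: [1.0, -1.0, -4.8]
finger_gap: 13.2
```

Call:
arm_command:
  steps:
    - [0, [0, 0, 0], -0.118]
    - [0, [0, 0, 0], -0.118]
    - [0, [0, 0, 0], -0.118]
    - [0, [0, 0, 0], -0.118]
    - [0, [0, 0, 0], -0.118]

```text
clock: 23.55
eef_pos: [425.6, 276.6, 125.3]
eef_rot: [3.138, -0.001, -1.284]
wrist_force: [-0.4, -1.1, -4.8]
finger_gap: 13.3
```

Call:
arm_command:
  steps:
    - [0, [0, 0, 0], -0.118]
    - [0, [0, 0, 0], -0.118]
    - [0, [0, 0, 0], -0.118]
    - [0, [0, 0, 0], -0.118]
    - [0, [0, 0, 0], -0.118]

```text
clock: 23.97
eef_pos: [425.6, 276.5, 125.3]
eef_rot: [3.138, 0.001, -0.694]
wrist_force: [0.5, 0.2, -4.1]
finger_gap: 13.4
```

Call:
arm_command:
  steps:
    - [0, [0, 0, 0], -0.118]
    - [0, [0, 0, 0], -0.118]
    - [0, [0, 0, 0], -0.118]
    - [0, [0, 0, 0], -0.118]
    - [0, [0, 0, 0], -0.118]

```text
clock: 24.38
eef_pos: [425.6, 276.5, 125.3]
eef_rot: [3.139, 0.003, -0.104]
wrist_force: [0.2, 0.2, -4.6]
finger_gap: 13.5
```

Call:
arm_command:
  steps:
    - [0, [0, 0, 0], -0.118]
    - [0, [0, 0, 0], 0]
    - [0, [0, 0, 0], 0]

```text
clock: 24.63
eef_pos: [425.9, 276.6, 126.1]
eef_rot: [3.14, 0.003, 0.004]
wrist_force: [0.1, -0.0, -4.9]
finger_gap: 13.4
```

```bash
python3 go.py 426.3 276.8 41 0.008
python3 - <<'E'
from h import *
snap('wrist','w6'); snap('top','t20')
E
```

```text
now [425.9 276.6 126.1] yaw 0.004 gap 13.4 F [ 0.1 -0.  -4.9] t 24.63 rot [3.14e+00 3.00e-03 4.00e-03]
turn -0.004 shift before turn [ 0.04 -0.02  8.51] shift after turn [ 0.04 -0.02  8.51] rows 2.1
```

View pics/w6.png

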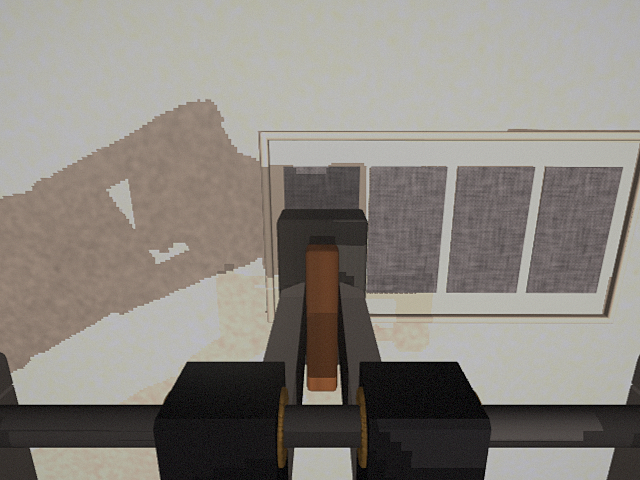

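Run:
```python
from h import *
z=np.load('pics/w6.npz'); W=world('wrist',z['d'],(z['pos'],z['rot'])); im=z['im']
g=im.max(-1)
f=((g<125)&(g>60)&(abs(W[...,2]-7)<8)).astype(np.uint8); f[:160]=0;f[300:]=0;f[:,:280]=0
f=cv2.morphologyEx(f,cv2.MORPH_CLOSE,np.ones((5,5)));f=cv2.morphologyEx(f,cv2.MORPH_OPEN,np.ones((9,9)))
k,l,s,c=cv2.connectedComponentsWithStats(f)
for i in range(1,k):
    if s[i,4]<1500: continue
    P=W[l==i]; ct,sz,a=cv2.minAreaRect(P[:,:2].astype(np.float32)); print(s[i],np.round(ct,1),np.round(sz,1),round(a,1),np.median(P[:,2]).round(1))
```

```text
[ 284  166   76   43 3215] [424.9 329.4] [56.4 64.5] 0.3 6.3
[ 367  167   80  126 9251] [483.9 299. ] [ 78.6 151.1] 15.2 6.3
[ 447  167   87  126 9255] [502.1 289.8] [108.9 178.4] 78.0 6.2
[ 527  167   94  126 9302] [535.3 291.6] [106.3 236.6] 81.5 6.2
```

Run:
```python
from h import *
from scipy.spatial.transform import Rotation as Ro
z=np.load('pics/w6.npz'); c=cal('wrist'); T=np.array(c['tool_from_camera']); R=Ro.from_euler('xyz',z['rot']).as_matrix()
def r(u,v,zz=7):
    d=R@(T[:3,:3]@np.array([(u-c['cx'])/c['fx'],(v-c['cy'])/c['fy'],1])); o=R@T[:3,3]+z['pos']; return (o+d*(zz-o[2])/d[2])[:2]
for b in ((284,166,76,0),(367,167,80,126),(447,167,87,126),(527,167,94,126)):
    pass
for q in ([(370,167),(447,167),(445,293),(368,292)],[(457,167),(534,167),(530,293),(446,293)],[(544,167),(622,167),(608,293),(527,293)]):
    P=np.array([r(*p) for p in q]); print(P.mean(0).round(1),np.linalg.norm(P[1]-P[0]).round(1),np.linalg.norm(P[3]-P[0]).round(1))
```

```text
[491.1 278.8] 56.1 99.0
[555.4 279. ] 56.0 99.8
[618.9 279.4] 56.7 99.8
```

Call:
arm_command:
  steps:
    - [0, [0.05, -0.1, 2.0], 0]
    - [0, [0, 0, 3.0], 0]
    - [0, [0, 0, 2.0], 0]
    - [0, [0, 0, 0.8], 0]
    - [0, [0, 0, 0], 0]

```text
clock: 25.15
eef_pos: [426.1, 277.5, 48.2]
eef_rot: [3.14, 0.003, 0.006]
wrist_force: [0.7, 0.0, -4.5]
finger_gap: 13.7
```

Call:
arm_command:
  steps:
    - [0, [0, 0, 0.3], 0]
    - [0, [0, 0, 0.2], 0]
    - [0, [0, 0, 0], 0]

```text
clock: 25.4
eef_pos: [427.4, 278.2, 45.7]
eef_rot: [-3.141, -0.001, 0.008]
wrist_force: [-0.4, -0.7, -4.2]
finger_gap: 13.6
```

```bash
python3 go.py 426.6 277.8 40.5 0.008
```

```text
now [427.4 278.2  45.7] yaw 0.008 gap 13.6 F [-0.4 -0.7 -4.2] t 25.4 rot [-3.141e+00 -1.000e-03  8.000e-03]
turn -0.0 shift before turn [-0.08  0.04  0.52] shift after turn [-0.08  0.04  0.52] rows 0.1
```

Call:
arm_command:
  steps:
    - [0, [-0.05, 0, 0.25], 0]
    - [0, [0, 0, 0.15], 0]
    - [0, [0, 0, 0], 0]
    - [0, [0, 0, 0], 0]

```text
clock: 25.73
eef_pos: [426.5, 278.0, 41.0]
eef_rot: [-3.142, -0.0, 0.008]
wrist_force: [0.6, -0.3, -4.6]
finger_gap: 13.6
```

```bash
python3 go.py 426.6 277.8 40.5 0.008
```

```text
now [426.5 278.   41. ] yaw 0.008 gap 13.6 F [ 0.6 -0.3 -4.6] t 25.73 rot [-3.142 -0.     0.008]
turn -0.0 shift before turn [0.01 0.02 0.05] shift after turn [0.01 0.02 0.05] rows 0.0
```

Call:
arm_command:
  steps:
    - [0, [0, 0, 0.1], 0]
    - [0, [0, 0, 0.1], 0]
    - [0, [0, 0, 0], 0]
    - [0, [0, 0, 0], 0]

```text
clock: 26.07
eef_pos: [426.8, 278.1, 39.3]
eef_rot: [-3.141, -0.001, 0.008]
wrist_force: [0.0, -0.9, 0.7]
finger_gap: 13.7
```

```bash
python3 st.py
```

```text
[426.8 278.1  39.3] [ 0.01 -0.93  0.71] [-0.131 -0.075  0.009] 13.7 26.07
```

Call:
arm_command:
  steps:
    - [0.35, [0, 0, 0], 0]
    - [0.35, [0, 0, 0], 0]
    - [0.35, [0, 0, 0], 0]
    - [0.35, [0, 0, -1.0], 0]
    - [0.35, [0, 0, -3.5], 0]

```text
clock: 26.48
eef_pos: [424.5, 276.8, 81.2]
eef_rot: [3.138, 0.007, 0.008]
wrist_force: [1.0, -0.3, 0.3]
finger_gap: 33.0
```

Call:
arm_command:
  steps:
    - [0.35, [0, 0, -4], 0]
    - [0.35, [0, 0, -4], 0]
    - [0.35, [0, 0, -4], 0]
    - [0.35, [0, 0, -2], 0]
    - [0.35, [0, 0, 0], 0]

```text
clock: 26.9
eef_pos: [427.8, 278.7, 229.8]
eef_rot: [-3.137, -0.008, 0.008]
wrist_force: [-0.3, 0.0, -0.3]
finger_gap: 32.7
```

```bash
python3 wb.py w7 426.6 278; python3 go.py 675 -50 220 -0.614
```

```text
bar [426.5 278.4] [12.7 66.6] z 61.4 yaw 1.579 px [319. 220.] 1104
now [427.1 278.3 226.7] yaw 0.008 gap 32.9 F [-0.9 -0.3  0.6] t 26.95 rot [-3.139 -0.004  0.008]
turn 0.622 shift before turn [24.53 33.03  0.67] shift after turn [39.18 12.55  0.67] rows 10.0
```

View pics/w7.png

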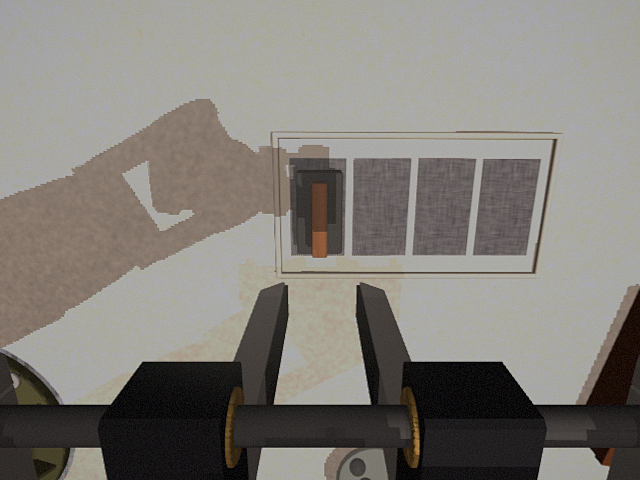

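Call:
arm_command:
  steps:
    - [0.4, [0, 0, 0], 0.1244]
    - [0.4, [0, 0, 0], 0.1244]
    - [0.4, [0, 0, 0], 0.1244]
    - [0.4, [0, 0, 0], 0.1244]
    - [0.4, [0, 0, 0], 0.1244]

```text
clock: 27.37
eef_pos: [426.0, 277.7, 222.8]
eef_rot: [3.14, 0.001, -0.62]
wrist_force: [-0.6, 0.8, -0.4]
finger_gap: 37.4
```

Call:
arm_command:
  steps:
    - [0.4, [3.9, 1.25, 0], 0]
    - [0.4, [3.9, 1.25, 0], 0]
    - [0.4, [3.9, 1.25, 0], 0]
    - [0.4, [3.9, 1.25, 0], 0]
    - [0.4, [3.9, 1.25, 0], 0]

```text
clock: 27.78
eef_pos: [550.2, 112.7, 222.8]
eef_rot: [3.14, 0.001, -0.614]
wrist_force: [0.6, 1.3, 0.6]
finger_gap: 37.7
```

Call:
arm_command:
  steps:
    - [0.4, [3.9, 1.25, 0], 0]
    - [0.4, [3.9, 1.25, 0], 0]
    - [0.4, [3.9, 1.25, 0], 0]
    - [0.4, [3.9, 1.25, 0], 0]
    - [0.4, [3.9, 1.25, 0], 0]

```text
clock: 28.2
eef_pos: [673.7, -50.7, 222.5]
eef_rot: [3.141, 0.002, -0.614]
wrist_force: [0.3, 0.5, 0.7]
finger_gap: 37.2
```

Call:
arm_command:
  steps:
    - [0.4, [0, 0, 0], 0]
    - [0.4, [0, 0, 0], 0]

```text
clock: 28.37
eef_pos: [673.2, -50.5, 221.3]
eef_rot: [3.14, 0.003, -0.616]
wrist_force: [0.0, 0.3, 0.3]
finger_gap: 37.2
```

```bash
python3 st.py; python3 wb.py w8 690 -55; python3 go.py 690.4 -55.6 33 -0.614
```

```text
[673.2 -50.5 221.3] [0.02 0.26 0.27] [ 0.022 -0.061  0.029] 37.2 28.37
bar [647.8 -43.6] [66.7 13.8] z 55.4 yaw 0.987 px [295. 228.] 1105
now [672.8 -49.  222.2] yaw -0.615 gap 37.9 F [1.1 1.4 0.8] t 28.42 rot [ 3.14e+00  3.00e-03 -6.15e-01]
turn -0.001 shift before turn [ 1.82 -0.48 18.92] shift after turn [ 1.82 -0.48 18.92] rows 4.6
```

View pics/w8.png

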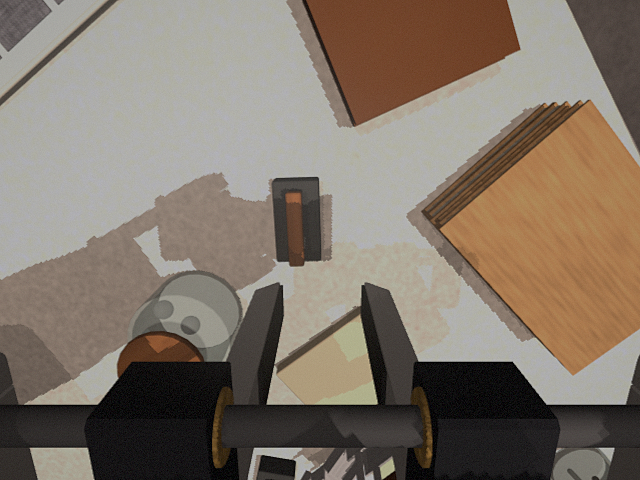

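```bash
python3 go.py 647.8 -43.6 33 -0.584
```

```text
now [672.8 -49.  222.2] yaw -0.615 gap 37.9 F [1.1 1.4 0.8] t 28.42 rot [ 3.14e+00  3.00e-03 -6.15e-01]
turn -0.031 shift before turn [-2.36  1.   18.92] shift after turn [-2.39  0.93 18.92] rows 4.7
```

Call:
arm_command:
  steps:
    - [0.4, [0, 0, 0], -0.031]
    - [0.4, [-2.39, 0.93, 0], 0]
    - [0.4, [0, 0, 4.0], 0]
    - [0.4, [0, 0, 4.0], 0]
    - [0.4, [0, 0, 0], 0]

```text
clock: 28.83
eef_pos: [644.3, -41.6, 136.8]
eef_rot: [3.137, 0.01, -0.581]
wrist_force: [-1.1, 0.5, -1.4]
finger_gap: 37.8
```

```bash
python3 wb.py w9 647.8 -43.6; python3 go.py 647.8 -43.6 33 -0.584
```

```text
bar [648.  -43.8] [67.  13.6] z 55.4 yaw 0.988 px [329. 247.] 1843
now [645.9 -41.9 141.1] yaw -0.581 gap 37.7 F [0.  0.1 0.6] t 28.88 rot [ 3.139  0.006 -0.581]
turn 0.003 shift before turn [ 0.25  0.04 10.81] shift after turn [ 0.25  0.04 10.81] rows 2.6
```

Call:
arm_command:
  steps:
    - [0.4, [0, 0, 4.0], 0]
    - [0.4, [0, 0, 3.0], 0]
    - [0.4, [0, 0, 2.0], 0]
    - [0.4, [0, 0, 0.5], 0]
    - [0.4, [0, 0, 0], 0]

```text
clock: 29.3
eef_pos: [648.6, -43.0, 50.1]
eef_rot: [-3.141, -0.0, -0.582]
wrist_force: [0.7, -0.6, -0.0]
finger_gap: 37.5
```

Call:
arm_command:
  steps:
    - [0.4, [0, 0, 0], 0]
    - [0.4, [0, 0, 0], 0]

```text
clock: 29.47
eef_pos: [649.5, -43.4, 51.8]
eef_rot: [-3.14, -0.003, -0.583]
wrist_force: [0.3, -0.5, -0.1]
finger_gap: 37.9
```

```bash
python3 go.py 647.9 -43.7 33 -0.584
```

```text
now [649.5 -43.4  51.8] yaw -0.583 gap 37.9 F [ 0.3 -0.5 -0.1] t 29.47 rot [-3.14e+00 -3.00e-03 -5.83e-01]
turn 0.001 shift before turn [-0.11  0.11  1.88] shift after turn [-0.11  0.11  1.88] rows 0.5
```

Call:
arm_command:
  steps:
    - [0.4, [-0.08, 0.08, 1.0], 0]
    - [0.4, [0, 0, 0.6], 0]
    - [0.4, [0, 0, 0.2], 0]
    - [0.4, [0, 0, 0], 0]
    - [0.4, [0, 0, 0], 0]

```text
clock: 29.88
eef_pos: [647.1, -43.7, 30.8]
eef_rot: [3.141, 0.0, -0.583]
wrist_force: [-0.3, 0.3, 0.1]
finger_gap: 37.7
```

```bash
python3 go.py 647.9 -43.7 33 -0.584
```

```text
now [647.1 -43.7  30.8] yaw -0.583 gap 37.7 F [-0.3  0.3  0.1] t 29.88 rot [ 3.141  0.    -0.583]
turn 0.001 shift before turn [ 0.07 -0.05 -0.22] shift after turn [ 0.07 -0.05 -0.22] rows 0.1
```

Call:
arm_command:
  steps:
    - [0, [0.07, -0.05, -0.2], 0]
    - [0, [0, 0, 0], 0]
    - [0, [0, 0, 0], 0]
    - [0, [0, 0, 0], 0]
    - [0, [0, 0, 0], 0]
  force: 45

```text
clock: 30.3
eef_pos: [648.0, -43.7, 33.1]
eef_rot: [-3.141, -0.0, -0.583]
wrist_force: [-0.3, 1.2, 2.1]
finger_gap: 13.8
```

Call:
arm_command:
  steps:
    - [0, [0, 0, 0], 0]
    - [0, [0, 0, -0.5], 0]
    - [0, [0, 0, -2.5], 0]
    - [0, [0, 0, -3.5], 0]
    - [0, [0, 0, -3.0], 0]

```text
clock: 30.72
eef_pos: [647.5, -43.6, 129.0]
eef_rot: [3.141, 0.001, -0.583]
wrist_force: [0.2, 0.1, -3.0]
finger_gap: 13.7
```

Call:
arm_command:
  steps:
    - [0, [0, 0, -1.5], 0]
    - [0, [0, 0, 0], 0]
    - [0, [0, 0, 0], 0]

```text
clock: 30.97
eef_pos: [647.7, -43.7, 142.6]
eef_rot: [3.142, 0.0, -0.583]
wrist_force: [-0.6, -0.8, -4.5]
finger_gap: 13.7
```

```bash
python3 go.py 490.8 277.9 142 0.008
```

```text
now [647.7 -43.7 142.6] yaw -0.583 gap 13.7 F [-0.6 -0.8 -4.5] t 30.97 rot [ 3.142  0.    -0.583]
turn -0.591 shift before turn [-30.81 -18.2    0.06] shift after turn [-15.44 -32.28   0.06] rows 8.7
```

Call:
arm_command:
  steps:
    - [0, [-3.42, -2.02, 0], 0]
    - [0, [-3.42, -2.02, 0], 0]
    - [0, [-3.42, -2.02, 0], 0]
    - [0, [-3.42, -2.02, 0], 0]
    - [0, [-3.42, -2.02, 0], 0]

```text
clock: 31.38
eef_pos: [558.7, 136.0, 140.6]
eef_rot: [3.139, 0.003, -0.583]
wrist_force: [1.1, 1.1, -5.2]
finger_gap: 13.4
```

Call:
arm_command:
  steps:
    - [0, [-3.42, -2.02, 0], 0]
    - [0, [-3.42, -2.02, 0], 0]
    - [0, [-3.42, -2.02, 0], 0]
    - [0, [-3.42, -2.02, 0], 0]
    - [0, [0, 0, 0], -0.118]

```text
clock: 31.8
eef_pos: [487.2, 282.3, 140.7]
eef_rot: [3.14, 0.003, -0.467]
wrist_force: [0.6, 0.2, -4.6]
finger_gap: 13.5
```

Call:
arm_command:
  steps:
    - [0, [0, 0, 0], -0.118]
    - [0, [0, 0, 0], -0.118]
    - [0, [0, 0, 0], -0.118]
    - [0, [0, 0, 0], -0.119]
    - [0, [0, 0, 0], 0]

```text
clock: 32.22
eef_pos: [490.2, 277.1, 140.7]
eef_rot: [3.14, 0.003, 0.014]
wrist_force: [-1.2, 0.2, -3.8]
finger_gap: 13.2
```

```bash
python3 go.py 490.8 277.9 41 0.008
```

```text
now [490.2 277.1 140.7] yaw 0.014 gap 13.2 F [-1.2  0.2 -3.8] t 32.22 rot [3.14e+00 3.00e-03 1.40e-02]
turn 0.006 shift before turn [ 0.06 -0.07  9.97] shift after turn [ 0.06 -0.08  9.97] rows 2.4
```

Call:
arm_command:
  steps:
    - [0, [0.05, -0.07, 3.0], 0.005]
    - [0, [0, 0, 3.0], 0]
    - [0, [0, 0, 2.0], 0]
    - [0, [0, 0, 1.0], 0]
    - [0, [0, 0, 0], 0]

```text
clock: 32.63
eef_pos: [490.1, 277.5, 49.9]
eef_rot: [3.139, 0.005, 0.0]
wrist_force: [-1.2, 0.2, -3.5]
finger_gap: 13.2
```

Call:
arm_command:
  steps:
    - [0, [0, 0, 0], 0]
    - [0, [0, 0, 0], 0]

```text
clock: 32.8
eef_pos: [492.2, 278.5, 54.1]
eef_rot: [-3.141, -0.001, 0.002]
wrist_force: [0.4, 0.8, -3.8]
finger_gap: 13.4
```

```bash
python3 go.py 490.8 277.9 39.5 0.008
```

```text
now [492.2 278.5  54.1] yaw 0.002 gap 13.4 F [ 0.4  0.8 -3.8] t 32.8 rot [-3.141e+00 -1.000e-03  2.000e-03]
turn -0.006 shift before turn [-0.14  0.06  1.46] shift after turn [-0.14  0.06  1.46] rows 0.4
```

Call:
arm_command:
  steps:
    - [0, [0, 0, 0.5], -0.005]
    - [0, [0, 0, 0.3], 0]
    - [0, [0, 0, 0.2], 0]
    - [0, [0, 0, 0], 0]
    - [0, [0, 0, 0], 0]

```text
clock: 33.22
eef_pos: [491.6, 278.3, 43.0]
eef_rot: [-3.142, 0.0, 0.008]
wrist_force: [-0.1, -0.6, -3.1]
finger_gap: 13.5
```

```bash
python3 go.py 490.8 277.9 39.5 0.008
```

```text
now [491.6 278.3  43. ] yaw 0.008 gap 13.5 F [-0.1 -0.6 -3.1] t 33.22 rot [-3.142  0.     0.008]
turn -0.0 shift before turn [-0.08  0.04  0.35] shift after turn [-0.08  0.04  0.35] rows 0.1
```

Call:
arm_command:
  steps:
    - [0, [-0.07, 0, 0.2], 0]
    - [0, [0, 0, 0.1], 0]
    - [0, [0, 0, 0.1], 0]
    - [0, [0, 0, 0], 0]
    - [0, [0, 0, 0], 0]

```text
clock: 33.63
eef_pos: [490.9, 278.3, 39.2]
eef_rot: [-3.141, -0.0, 0.008]
wrist_force: [-2.7, 0.2, -0.0]
finger_gap: 13.4
```

```bash
python3 st.py
```

```text
[490.9 278.3  39.2] [-2.7   0.22 -0.03] [-0.076  0.216  0.044] 13.4 33.63
```

Call:
arm_command:
  steps:
    - [0.35, [0, 0, 0], 0]
    - [0.35, [0, 0, 0], 0]
    - [0.35, [0, 0, 0], 0]
    - [0.35, [0, 0, -1.0], 0]
    - [0.35, [0, 0, -3.5], 0]

```text
clock: 34.05
eef_pos: [488.8, 277.2, 80.8]
eef_rot: [3.138, 0.007, 0.008]
wrist_force: [1.1, -0.9, -0.4]
finger_gap: 33.2
```

Call:
arm_command:
  steps:
    - [0.35, [0, 0, -4], 0]
    - [0.35, [0, 0, -4], 0]
    - [0.35, [0, 0, -4], 0]
    - [0.35, [0, 0, -3], 0]
    - [0.35, [0, 0, 0], 0]

```text
clock: 34.47
eef_pos: [492.5, 279.0, 241.7]
eef_rot: [-3.137, -0.01, 0.008]
wrist_force: [0.4, 0.2, 0.9]
finger_gap: 32.9
```

```bash
python3 wb.py w10 490.8 278; python3 go.py 418.7 -303.6 230 -0.817; python3 wb.py t22 418.7 -303.6 top
```

```text
bar [426.9 278.4] [13.8 66.5] z 61.4 yaw 1.581 px [248. 216.] 1123
now [491.8 278.7 238. ] yaw 0.008 gap 33.0 F [-0.4  0.6 -0.6] t 34.52 rot [-3.139 -0.006  0.008]
turn 0.825 shift before turn [-7.77 58.17  0.8 ] shift after turn [37.45 45.18  0.8 ] rows 14.3
bar [ 419.  -304.1] [67.6 14.4] z 56.3 yaw -2.405 px [448. 296.] 251
```

View pics/w10.png

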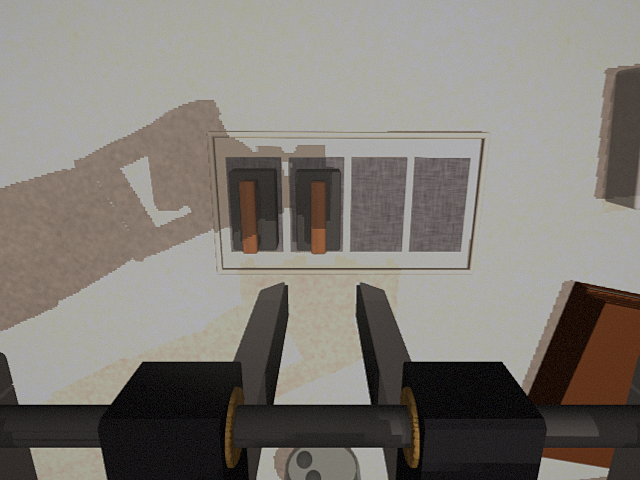

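View pics/t22.png

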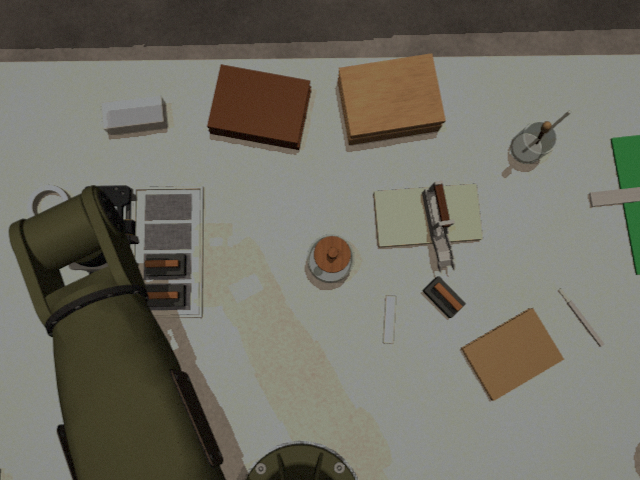

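Call:
arm_command:
  steps:
    - [0.4, [0, 0, 0], 0.119]
    - [0.4, [0, 0, 0], 0.119]
    - [0.4, [0, 0, 0], 0.119]
    - [0.4, [0, 0, 0], 0.119]
    - [0.4, [0, 0, 0], 0.119]

```text
clock: 34.98
eef_pos: [490.3, 278.0, 232.4]
eef_rot: [3.139, 0.001, -0.593]
wrist_force: [0.2, -0.7, 1.0]
finger_gap: 37.9
```

Call:
arm_command:
  steps:
    - [0.4, [0, 0, 0], 0.119]
    - [0.4, [0, 0, 0], 0.119]
    - [0.4, [2.52, 2.99, 0], 0]
    - [0.4, [2.52, 2.99, 0], 0]
    - [0.4, [2.52, 2.99, 0], 0]

```text
clock: 35.4
eef_pos: [475.1, 160.6, 232.2]
eef_rot: [3.139, 0.001, -0.824]
wrist_force: [0.7, -0.3, 0.4]
finger_gap: 37.6
```

Call:
arm_command:
  steps:
    - [0.4, [2.52, 2.99, 0], 0]
    - [0.4, [2.52, 2.99, 0], 0]
    - [0.4, [2.52, 2.99, 0], 0]
    - [0.4, [2.52, 2.99, 0], 0]
    - [0.4, [2.52, 2.99, 0], 0]

```text
clock: 35.82
eef_pos: [450.7, -33.8, 232.8]
eef_rot: [3.14, 0.002, -0.825]
wrist_force: [1.3, 0.0, -1.0]
finger_gap: 37.3
```

Call:
arm_command:
  steps:
    - [0.4, [2.52, 2.99, 0], 0]
    - [0.4, [2.52, 2.99, 0], 0]
    - [0.4, [2.52, 2.99, 0], 0]
    - [0.4, [2.52, 2.99, 0], 0]
    - [0.4, [2.52, 2.99, 0], 0]

```text
clock: 36.23
eef_pos: [426.5, -227.8, 232.8]
eef_rot: [3.141, 0.002, -0.825]
wrist_force: [0.5, 1.5, 1.4]
finger_gap: 37.4
```

Call:
arm_command:
  steps:
    - [0.4, [2.3, 2.8, 0], 0]
    - [0.4, [1.5, 1.8, 0], 0]
    - [0.4, [0, 0, 0], 0]
    - [0.4, [0, 0, 0], 0]

```text
clock: 36.57
eef_pos: [418.9, -285.7, 232.4]
eef_rot: [3.141, 0.003, -0.827]
wrist_force: [0.9, 0.9, 0.1]
finger_gap: 37.7
```

```bash
python3 wb.py w11 418.7 -303.6;  python3 go.py 418.8 -303.8 33 -0.82
```

```text
bar [ 418.9 -302.8] [67.3 13. ] z 55.4 yaw -2.395 px [336. 228.] 1012
now [ 419.2 -284.9  232.8] yaw -0.826 gap 37.4 F [-0.2  1.1 -1. ] t 36.62 rot [ 3.141e+00  2.000e-03 -8.260e-01]
turn -0.006 shift before turn [ 1.36  1.31 19.98] shift after turn [ 1.35  1.32 19.98] rows 4.9
```

Call:
arm_command:
  steps:
    - [0.4, [1.33, 1.27, 3.0], 0]
    - [0.4, [0, 0, 4.0], 0]
    - [0.4, [0, 0, 4.0], 0]
    - [0.4, [0, 0, 4.0], 0]
    - [0.4, [0, 0, 2.5], 0]

```text
clock: 37.03
eef_pos: [418.3, -301.2, 55.1]
eef_rot: [3.141, 0.004, -0.823]
wrist_force: [0.0, -0.2, -0.5]
finger_gap: 37.2
```

Call:
arm_command:
  steps:
    - [0.4, [0, 0, 1.0], 0]
    - [0.4, [0, 0, 0.5], 0]
    - [0.4, [0, 0, 0], 0]
    - [0.4, [0, 0, 0], 0]

```text
clock: 37.37
eef_pos: [420.1, -303.8, 45.4]
eef_rot: [-3.141, -0.002, -0.824]
wrist_force: [0.3, -0.3, 0.3]
finger_gap: 37.6
```

```bash
python3 go.py 418.9 -303.3 33 -0.824
```

```text
now [ 420.1 -303.8   45.4] yaw -0.824 gap 37.6 F [ 0.3 -0.3  0.3] t 37.37 rot [-3.141e+00 -2.000e-03 -8.240e-01]
turn -0.0 shift before turn [-0.12  0.06  1.24] shift after turn [-0.12  0.06  1.24] rows 0.3
```

Call:
arm_command:
  steps:
    - [0.4, [-0.08, 0.05, 0.6], 0]
    - [0.4, [0, 0, 0.4], 0]
    - [0.4, [0, 0, 0], 0]
    - [0.4, [0, 0, 0], 0]

```text
clock: 37.7
eef_pos: [418.4, -303.5, 34.1]
eef_rot: [-3.142, -0.0, -0.825]
wrist_force: [1.0, 0.7, 0.8]
finger_gap: 38.0
```

```bash
python3 go.py 418.9 -303.3 33 -0.824
```

```text
now [ 418.4 -303.5   34.1] yaw -0.825 gap 38.0 F [1.  0.7 0.8] t 37.7 rot [-3.142 -0.    -0.825]
turn -0.001 shift before turn [ 0.02 -0.05  0.11] shift after turn [ 0.02 -0.05  0.11] rows 0.0
```

Call:
arm_command:
  steps:
    - [0, [0, 0, 0.1], 0]
    - [0, [0, 0, 0], 0]
    - [0, [0, 0, 0], 0]
    - [0, [0, 0, 0], 0]
    - [0, [0, 0, 0], 0]
  force: 45

```text
clock: 38.12
eef_pos: [418.4, -303.3, 33.0]
eef_rot: [-3.142, 0.0, -0.825]
wrist_force: [-0.3, 1.7, 0.4]
finger_gap: 13.5
```

Call:
arm_command:
  steps:
    - [0, [0, 0, 0], 0]
    - [0, [0, 0, -0.5], 0]
    - [0, [0, 0, -2.5], 0]
    - [0, [0, 0, -4.0], 0]
    - [0, [0, 0, -4.0], 0]

```text
clock: 38.53
eef_pos: [417.6, -302.7, 143.5]
eef_rot: [3.141, 0.003, -0.825]
wrist_force: [-0.0, -0.1, -4.9]
finger_gap: 13.8
```

Call:
arm_command:
  steps:
    - [0, [0, 0, -4.0], 0]
    - [0, [0, 0, -3.5], 0]
    - [0, [0, 0, 0], 0]
    - [0, [0, 0, 0], 0]

```text
clock: 38.87
eef_pos: [418.6, -303.6, 219.1]
eef_rot: [-3.141, -0.003, -0.825]
wrist_force: [0.0, -0.5, -6.5]
finger_gap: 13.3
```

```bash
python3 go.py 555 278 218 0.008
```

```text
now [ 418.6 -303.6  219.1] yaw -0.825 gap 13.3 F [ 0.  -0.5 -6.5] t 38.87 rot [-3.141e+00 -3.000e-03 -8.250e-01]
turn -0.833 shift before turn [-33.47 -49.48   0.11] shift after turn [ 14.1  -58.05   0.11] rows 14.6
```

Call:
arm_command:
  steps:
    - [0, [-2.09, -3.09, 0], 0]
    - [0, [-2.09, -3.09, 0], 0]
    - [0, [-2.09, -3.09, 0], 0]
    - [0, [-2.09, -3.09, 0], 0]
    - [0, [-2.09, -3.09, 0], 0]

```text
clock: 39.28
eef_pos: [460.2, -119.9, 215.8]
eef_rot: [3.14, 0.003, -0.825]
wrist_force: [0.6, -0.3, -5.1]
finger_gap: 13.4
```

Call:
arm_command:
  steps:
    - [0, [-2.09, -3.09, 0], 0]
    - [0, [-2.09, -3.09, 0], 0]
    - [0, [-2.09, -3.09, 0], 0]
    - [0, [-2.09, -3.09, 0], 0]
    - [0, [-2.09, -3.09, 0], 0]

```text
clock: 39.7
eef_pos: [502.7, 61.6, 215.7]
eef_rot: [3.139, 0.002, -0.825]
wrist_force: [0.9, -0.3, -5.1]
finger_gap: 13.8
```

Call:
arm_command:
  steps:
    - [0, [-2.09, -3.09, 0], 0]
    - [0, [-2.09, -3.09, 0], 0]
    - [0, [-2.09, -3.09, 0], 0]
    - [0, [-2.09, -3.09, 0], 0]
    - [0, [-2.09, -3.09, 0], 0]

```text
clock: 40.12
eef_pos: [545.4, 243.0, 215.2]
eef_rot: [3.138, 0.001, -0.825]
wrist_force: [0.9, -0.8, -5.6]
finger_gap: 13.3
```

Call:
arm_command:
  steps:
    - [0, [-2.09, -3.09, 0], 0]
    - [0, [0, 0, 0], -0.119]
    - [0, [0, 0, 0], -0.119]
    - [0, [0, 0, 0], -0.119]
    - [0, [0, 0, 0], -0.119]

```text
clock: 40.53
eef_pos: [553.8, 277.6, 214.8]
eef_rot: [3.138, 0.003, -0.343]
wrist_force: [0.1, -0.3, -5.2]
finger_gap: 13.3
```

Call:
arm_command:
  steps:
    - [0, [0, 0, 0], -0.119]
    - [0, [0, 0, 0], -0.119]
    - [0, [0, 0, 0], -0.119]
    - [0, [0, 0, 0], 0]
    - [0, [0, 0, 0], 0]

```text
clock: 40.95
eef_pos: [554.2, 277.4, 215.9]
eef_rot: [3.14, 0.003, 0.004]
wrist_force: [-1.0, 0.4, -5.7]
finger_gap: 13.7
```

```bash
python3 go.py 555.2 278 39.5 0.008
```

```text
now [554.2 277.4 215.9] yaw 0.004 gap 13.7 F [-1.   0.4 -5.7] t 40.95 rot [3.14e+00 3.00e-03 4.00e-03]
turn -0.004 shift before turn [ 0.1  -0.06 17.64] shift after turn [ 0.1  -0.06 17.64] rows 4.3
```

Call:
arm_command:
  steps:
    - [0, [0.08, -0.05, 3.0], 0]
    - [0, [0, 0, 4.0], 0]
    - [0, [0, 0, 4.0], 0]
    - [0, [0, 0, 3.0], 0]
    - [0, [0, 0, 1.5], 0]

```text
clock: 41.37
eef_pos: [553.1, 277.1, 57.3]
eef_rot: [3.139, 0.007, 0.003]
wrist_force: [0.2, -0.6, -5.9]
finger_gap: 13.6
```

Call:
arm_command:
  steps:
    - [0, [0, 0, 0], 0]
    - [0, [0, 0, 0], 0]
    - [0, [0, 0, 0], 0]
    - [0, [0, 0, 0], 0]

```text
clock: 41.7
eef_pos: [556.2, 278.6, 64.7]
eef_rot: [-3.141, -0.002, 0.007]
wrist_force: [0.7, -0.9, -4.3]
finger_gap: 13.6
```

```bash
python3 go.py 555.2 278 39.5 0.008
```

```text
now [556.2 278.6  64.7] yaw 0.007 gap 13.6 F [ 0.7 -0.9 -4.3] t 41.7 rot [-3.141e+00 -2.000e-03  7.000e-03]
turn -0.001 shift before turn [-0.1   0.05  2.52] shift after turn [-0.1   0.05  2.52] rows 0.6
```

Call:
arm_command:
  steps:
    - [0, [-0.06, 0.03, 1.0], 0]
    - [0, [0, 0, 0.6], 0]
    - [0, [0, 0, 0.4], 0]
    - [0, [0, 0, 0], 0]
    - [0, [0, 0, 0], 0]

```text
clock: 42.12
eef_pos: [554.8, 277.8, 42.6]
eef_rot: [3.141, 0.001, 0.008]
wrist_force: [0.1, 0.2, -5.7]
finger_gap: 13.4
```

```bash
python3 go.py 555.2 278 39.5 0.008
```

```text
now [554.8 277.8  42.6] yaw 0.008 gap 13.4 F [ 0.1  0.2 -5.7] t 42.12 rot [3.141e+00 1.000e-03 8.000e-03]
turn -0.0 shift before turn [ 0.04 -0.02  0.31] shift after turn [ 0.04 -0.02  0.31] rows 0.1
```

Call:
arm_command:
  steps:
    - [0, [0, 0, 0.2], 0]
    - [0, [0, 0, 0.1], 0]
    - [0, [0, 0, 0], 0]
    - [0, [0, 0, 0], 0]

```text
clock: 42.45
eef_pos: [554.9, 277.9, 40.0]
eef_rot: [-3.142, -0.0, 0.008]
wrist_force: [-0.6, -0.3, -5.0]
finger_gap: 13.6
```

```bash
python3 st.py
```

```text
[554.9 277.9  40. ] [-0.59 -0.28 -5.05] [-0.051 -0.104 -0.024] 13.6 42.45
```

Call:
arm_command:
  steps:
    - [0, [0, 0, 0.1], 0]
    - [0, [0, 0, 0.05], 0]
    - [0, [0, 0, 0], 0]
    - [0, [0, 0, 0], 0]

```text
clock: 42.78
eef_pos: [555.1, 278.1, 39.1]
eef_rot: [-3.141, -0.001, 0.008]
wrist_force: [-3.2, -0.3, 4.1]
finger_gap: 13.5
```

```bash
python3 st.py
```

```text
[555.1 278.1  39.1] [-3.22 -0.29  4.1 ] [-0.101  0.567  0.005] 13.5 42.78
```

Landed. Release, rise, move clear and check everything.

Call:
arm_command:
  steps:
    - [0.35, [0, 0, 0], 0]
    - [0.35, [0, 0, 0], 0]
    - [0.35, [0, 0, 0], 0]
    - [0.35, [0, 0, -1.0], 0]
    - [0.35, [0, 0, -3.5], 0]

```text
clock: 43.2
eef_pos: [552.7, 276.8, 79.7]
eef_rot: [3.138, 0.008, 0.008]
wrist_force: [0.1, -0.5, 0.1]
finger_gap: 32.9
```

Call:
arm_command:
  steps:
    - [0.35, [0, 0, -4], 0]
    - [0.35, [0, 0, -4], 0]
    - [0.35, [0, 0, -4], 0]
    - [0.35, [0, 0, -3], 0]
    - [0.35, [0, 0, -2], 0]

```text
clock: 43.62
eef_pos: [555.3, 278.0, 258.4]
eef_rot: [-3.14, -0.005, 0.008]
wrist_force: [0.1, 0.1, 0.4]
finger_gap: 32.7
```

Call:
arm_command:
  steps:
    - [0.35, [-4, 0, 0], 0]
    - [0.35, [-4, 0, 0], 0]
    - [0.35, [-4, 0, 0], 0]
    - [0.35, [-4, 0, 0], 0]
    - [0.35, [-2, 0, 0], 0]

```text
clock: 44.03
eef_pos: [371.7, 276.2, 254.4]
eef_rot: [-3.141, -0.001, 0.009]
wrist_force: [0.7, 0.8, 0.0]
finger_gap: 32.5
```

Call:
arm_command:
  steps:
    - [0.35, [0, 4, 0], 0]
    - [0.35, [0, 4, 0], 0]
    - [0.35, [0, 4, 0], 0]
    - [0.35, [0, 0, 0], 0]
    - [0.35, [0, 0, 0], 0]

```text
clock: 44.45
eef_pos: [376.1, 155.2, 254.5]
eef_rot: [-3.141, -0.002, 0.005]
wrist_force: [-0.0, 0.9, -0.0]
finger_gap: 32.9
```

Run:
```python
from h import *
snap('top','tf'); snap('scene','sf'); print(manip.read_state()['clock'])
z=np.load('pics/tf.npz'); im,d=z['im'],z['d']; hsv=cv2.cvtColor(im,cv2.COLOR_RGB2HSV)
m=((hsv[...,0]<16)&(hsv[...,1]>110)&(hsv[...,2]>60)).astype(np.uint8)
k,l,s,c=cv2.connectedComponentsWithStats(m)
for i in range(1,k):
    if 120<s[i,4]<1000 and c[i,1]<330:
        P=np.array([ray('top',u,62)[:2] for u in np.argwhere(l==i)[:,::-1]],np.float32); ct,sz,a=cv2.minAreaRect(P); print(c[i].round(),np.round(ct,1),np.round(sz,1),round(a,1))
```

```text
44.55
[442. 202.] [ 610.9 -298. ] [74.4 13.8] 9.2
[161. 232.] [555.3 276.5] [67.5 12.4] 89.3
[155. 263.] [491.8 278.2] [60.8 12.2] 89.3
```

View pics/tf.png

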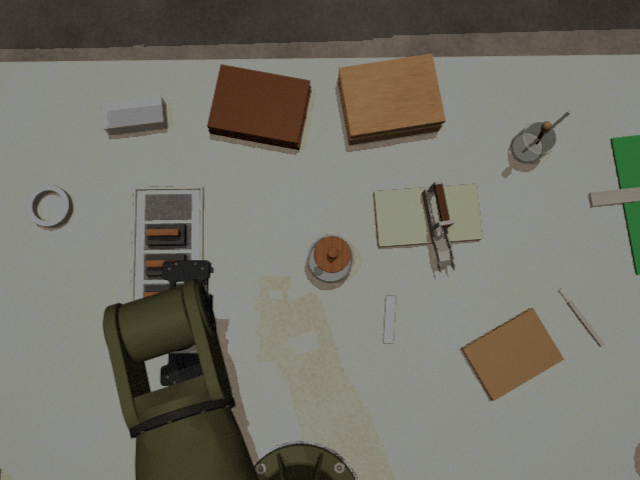

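View pics/sf.png

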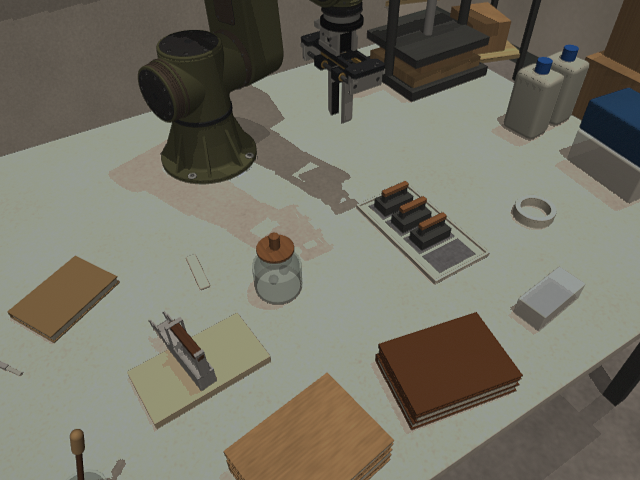

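```bash
python3 -c "
from cell import manip
print(manip.sign_off())"
```

```text
the job is handed in; nothing more can be done
None
```

The press weights are put away as asked, and I handed the job in at about 45 s.

- **Pour:** I carried the trough level to the jar, laid its lip in the mouth, then tipped it to about 60° in a light grip, with the lip on the rim throughout. Two balls showed in the jar and none in the trough. I took that as all of them, but I didn't count the balls before the pour. I brought the trough back level and set it upright on the slab.
- **Lid:** It is seated on the jar. I felt the rim contact at the expected height. The two cameras disagreed by about 3 mm on where the jar's mouth was, so I nudged the lid across before lowering it.
- **Weights:** Three were there, now standing lengthwise on three pads with the fourth pad empty. The middle two read within about 1.5 mm of their pad centres. One of the three had been knocked about 4 cm aside; I found it with the wrist camera and picked it up from its new place.

In the last pictures the jar is standing with its lid on, and the trough and bone folder are in place. The arm hid part of the nearest weight in the last top view, so for that one I rely on the wrist camera (within about 0.5 mm) and the scene view.

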